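# Load the cell into the marble-lift base

## Robot

A 6-joint arm with a two-finger parallel gripper is mounted at the origin on the work surface. World frame = base frame: x ahead of the robot, y to its left, z up, the work surface at z = 0. Lengths are in m, angles in rad, forces in N, time in s.
With the tool pointing down it reaches from about 0.375 to 0.9 m from the base axis. Payload 3.1 kg.
Tool frame: the origin (TCP) lies between the finger pads; the fingertips stand 11 mm ahead of it and the grasp point (between the pads) lies 8 mm behind it (bot.tip_reach is the z of the fingertips in the tool frame, in m); z points along the fingers, x is the direction in which the jaws open and shut, and the axes are right-handed (so a half turn about z gives the same grasp; the last joint's range is limited). The gripper opens to 87 mm and grips with 3 to 60 N. Pads are 19 mm wide; open, the fingers measure 117 mm over their backs; the gripper's body (75 mm by 190 mm) begins 51 mm behind the grasp point.
Start: joints at [-1.5, 0.527, 1.433, -0, 1.181, -0.178], TCP at [0.155, -0.606, 0.234] pointing down, gripper open.
Joint ranges: [-3.08, 3.08], [-0.75, 2.2], [0.22, 2.44], [-1.43, 4.57], [0, 2.65], [-2.85, 2.85]. Speed limits (rad/s): [2.79, 2.79, 3.14, 3.14, 3.14, 3.14].

## Interface

Orientations are given as a rotation vector (axis times angle).
In Python, from rig import bot gives the robot as it stands. The module is installed in compiled form; this text tells all that it offers.
- The arm moves only by the shell command python3 -m jog 'ROWS' [FORCE]. ROWS is text: rows parted by semicolons, each of 7 numbers parted by spaces: the shift along the tool's x, y, z normalised to -1 to 1, where 1 is 8 cm, then the turn, a rotation vector about the tool's x, y, z normalised to -1 to 1, where 1 is 45 degrees, then the gripper's target within -1 to 1 (fully open at 1, half-way at 0, shut at -1). In form: tx ty tz rx ry rz fingers; .... A call has 1 to 5 rows; each row is the pose to reach, as a shift and turn from the pose commanded when the call began, along the tool's axes at that moment; what a row does not reach only later rows make up. A row lasts 1/12 s, in which the tool goes at most 41.7 mm and 7.16 degrees, less where a joint would pass 70% of its speed; a pose out of reach is approached as far as the arm can. A call with a number of a shift or a turn outside -1 to 1 is refused whole. A call with a gripper value outside its range is refused whole. The fingers move at their own pace and stop on an object; FORCE is the grip in N (left out, the last holds). Time passes only in rows, so rows that repeat a pose let the fingers close. It gives the time, the measured TCP pose, the force and the opening at its end, in the units of the state.
- bot.get_state(): the state, without advancing time (a new reading comes with each control period).
- bot.get_image(name): name is "scene" or "top"; returns the picture (420x560x3 uint8, red, green, blue); there is no depth.
- bot.camera_params(name): a dict with "mtx" (3x3 intrinsics, pixels), "world_to_cam" (4x4, takes a point from world to camera coordinates). Camera axes: x right, y up, looking along -z (the intrinsics and any distortion apply to the point x, -y, -z); pixel columns grow to the right and rows downward; lengths in m; the calibration is good to about 2 mm. A picture is of the moment at which its call begins. camera_params takes no time and is no camera call.
- bot.close_job(): hands the job in, once; it reports no verdict.
The state is a dict: "clock": time; "joint_pos": joint angles; "joint_velocities": joint speeds; "joint_torque": joint torques, N m; "eef_pos": TCP position; "eef_rot": TCP orientation; "contact_force": force on the tool from outside, world axes, zero at the start; "ft_torque": the same for the moment, N m; "finger_gap": opening from 0.0 (shut) to 1.0 (fully open).
Only numpy, scipy, OpenCV 4.12 (cv2) and the standard library are available. Lean on these libraries where they do the work, as an engineer would, in place of code of your own. Each camera call takes 0.05 s, during which the arm holds its last target.

## Task

Load the fat battery cell from its grooved wooden rest into the battery bay of the marble-lift base: seat the flat end against the spring contact first, with the nub end still raised, then press the nub end down until the cell lies level in the groove with its nub caught under the steel lip, and let go. Work gently: never force the spring against its stop or jam the bay, and leave the other things on the sill undisturbed.

Things in the scene. Friction and masses are not known exactly. Their poses are not given: they have to be found in the camera images.
- cell: Fat battery cell, metal with grey sleeve, 34 mm diameter, about 135 g. Origin on the axis at the middle of its 57 mm long main cylinder. Its x axis is the cylinder's axis, towards the nub end; y and z turn as it rolls. The nub is a stud, 12 mm diameter, 5 mm long, in the middle of the +x face (62 mm long in all). It starts lying level in the groove of the rest.
- cell_nub (a point): Centre of the outer face of the cell's nub, 33.5 mm along +x from the cell's origin.
- cell_flat (a point): Centre of the cell's flat end face, 28.5 mm along -x from the cell's origin.
- rest: Fixed wooden rest, 90 x 50 mm, 10 mm thick, with two rails on top (70 mm long, 25 mm apart inside, 4 mm wide, 5 mm high) that keep the cell from rolling. Origin at the centre of its underside, x along the groove. The cell lies on the 10 mm high top: its axis is 27 mm above the sill. Nothing stands beside the rails.
- base: Fixed marble-lift base: wooden slab 174 x 80 mm, 22 mm thick, from x = -70 to +104 mm of its frame. Origin at the underside below the nominal bay middle; x runs along the bay from spring end to lip end, z up. From x = 65 to 103 mm stands a grey motor box with a wheel, 71 mm high. Before it lies the bay, a black plastic cradle, open at the top and both sides.
- bay (a point): Nominal middle of the bay on the cradle floor, 26 mm above the base's underside; axes like the base. The whole cradle is fixed up to 12 mm to either side of this along x, differently each time, NOT measured (y, z are true). On its floor two rails 56 mm long, 25 mm apart inside, 4 mm wide, 5 mm high centre the cell. Over 40 N between cell and bay (contacts summed) strains it.
- top: Bystander: chrome spinning top, 52 mm wide, on a round wooden foot, 59 mm high in all; origin at its underside.
- small_cell: Bystander: thinner plain cell without a nub, 26 mm diameter, 50 mm tall, standing upright; origin at its underside.
- crayon_case: Bystander: blue crayon case, 85 x 130 x 39 mm; origin at its underside.
- bowl: Bystander: white bowl of marbles, 130 mm wide, 50 mm high; origin at its underside.
- star: Bystander: red star puzzle, about 80 mm across, 14 mm high; origin at its underside.
- nest0: Bystander: lowest of three stacked wooden nesting boxes, 110 mm square, stack 135 mm high; origin at its underside.
- nest2: Bystander: topmost nesting box, 60 mm square, 40 mm high; origin at its underside.
- spring_end (a point): Front of the untouched spring contact, nominal (the true one is up to 12 mm off along the bay's x): polished steel ball end, 12 mm diameter, 25.5 mm to -x of the bay's middle, 17 mm above its floor. It yields to -x by 10 mm at most: 3 N to start, then 1.2 N more per mm, 15 N at the hard stop; over 28 N strains it. Behind it a wall, 27 mm high, from 18.5 to 25.5 mm further to -x.
- lip_end (a point): Lower edge of the lip, nominal (true one up to 12 mm off along x, as the spring): 29.5 mm to +x of the bay's middle. The lip is 30 mm wide, 25.5 to 29 mm above the floor, and overhangs by 4 mm from an end wall facing x = 33.5 mm. To come down past it the nub needs the contact pushed in 7 to 10 mm (11.4 to 15 N); home, the nub meets the wall under the lip, contact in 3 mm (6.6 N).
Mind the look-alikes: they are no part of the job. What is shaped like the cell but yellow is not meant.

How it is judged:
By the outcome, as a careful person would: the job done as asked, in the order asked, and still so for the second after the job is handed in, with the robot touching nothing.
It also fails if it takes over 72 s, if anything falls off the work surface, if the arm or the gripper's body presses on something with over 40 N, if the wrist force passes 120 N, or if a joint passes its speed limit or range.

## Working session

There is one attempt and no reset: what is moved stays moved. The work goes in short steps, Python scripts to look and compute and a shell command to move; the robot and the scene stay as the last step left them, time stands still between calls to the robot, and variables do not carry over. Pictures are saved under pics/ and viewed, and the job is handed in when it is done.

```bash
mkdir -p pics; python3 - <<'E'
from rig import bot
import cv2,numpy as np
np.set_printoptions(precision=4,suppress=True)
for n in("scene","top"):
    im=bot.get_image(n); cv2.imwrite(f"pics/{n}0.png",im[:,:,::-1]); 
    p=bot.camera_params(n); print(n,p)
s=bot.get_state(); print(s, bot.tip_reach)
E
```

```text
scene {'mtx': array([[454.8311,   0.    , 276.322 ],
       [  0.    , 454.8311, 199.2467],
       [  0.    ,   0.    ,   1.    ]]), 'world_to_cam': array([[-0.0623,  0.998 , -0.0044,  0.0331],
       [-0.6244, -0.0356,  0.7803,  0.297 ],
       [ 0.7786,  0.0513,  0.6254, -1.445 ],
       [ 0.    ,  0.    ,  0.    ,  1.    ]])}
top {'mtx': array([[516.6904,   0.    , 281.5799],
       [  0.    , 516.6904, 211.171 ],
       [  0.    ,   0.    ,   1.    ]]), 'world_to_cam': array([[-0.0195, -0.9994,  0.0273,  0.0015],
       [ 0.988 , -0.0151,  0.1538, -0.5767],
       [-0.1533,  0.03  ,  0.9877, -1.0986],
       [ 0.    ,  0.    ,  0.    ,  1.    ]])}
{'clock': 0.1, 'joint_pos': array([-1.4995,  0.5284,  1.4337, -0.    ,  1.1814, -0.1785]), 'joint_velocities': array([-0.    , -0.0007, -0.0017, -0.0005, -0.0002, -0.001 ]), 'joint_torque': array([ -0.0001, -44.0984, -17.7151,   0.0636,   0.0534,  -0.    ]), 'eef_pos': array([ 0.1545, -0.605 ,  0.2327]), 'eef_rot': array([-2.4797,  1.9265,  0.0021]), 'contact_force': array([ 0.0698, -0.4454,  0.9218]), 'ft_torque': array([-0.0488, -0.0053, -0.0376]), 'finger_gap': 0.9987901955412289} 0.011
```

View pics/scene0.png

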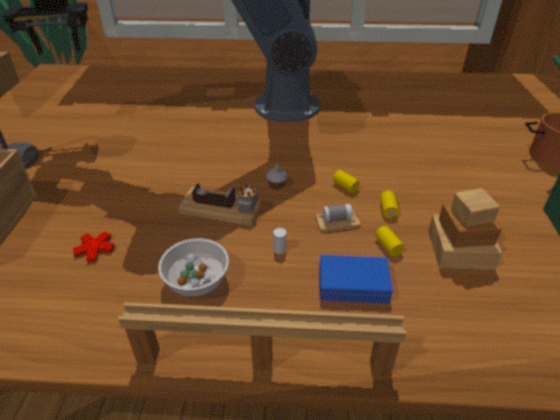

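View pics/top0.png

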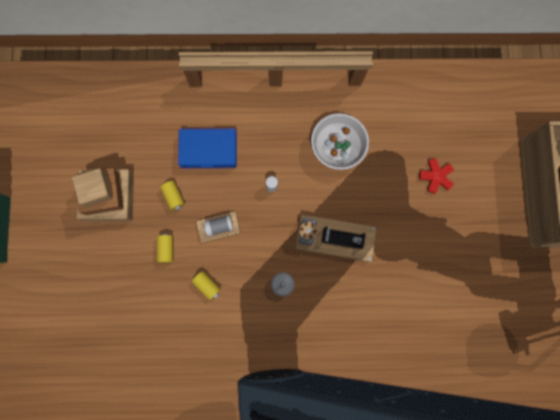

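The cell candidates in the top image are the grey-sleeved one in the wooden rest at (218,226), three yellow look-alikes at (172,195), (165,248) and (206,286), and the thin upright cell at (271,183). By the description, the grey one in the rest is the one I want. I'll check it in close crops.

```bash
python3 - <<'E'
import cv2,numpy as np
t=cv2.imread("pics/top0.png"); s=cv2.imread("pics/scene0.png")
def c(im,x,y,w,h,k): return cv2.resize(im[y:y+h,x:x+w],None,fx=k,fy=k,interpolation=cv2.INTER_CUBIC)
a=c(t,188,204,60,45,6.5);b=c(t,290,205,95,65,6.5) 
cv2.imwrite("pics/c1.png",c(t,190,205,56,42,14)); cv2.imwrite("pics/c2.png",c(t,290,205,95,65,8))
cv2.imwrite("pics/c3.png",c(s,175,165,100,65,8)); cv2.imwrite("pics/c4.png",c(s,305,190,60,45,13))
E
```

```text
(no output)
```

View pics/c1.png

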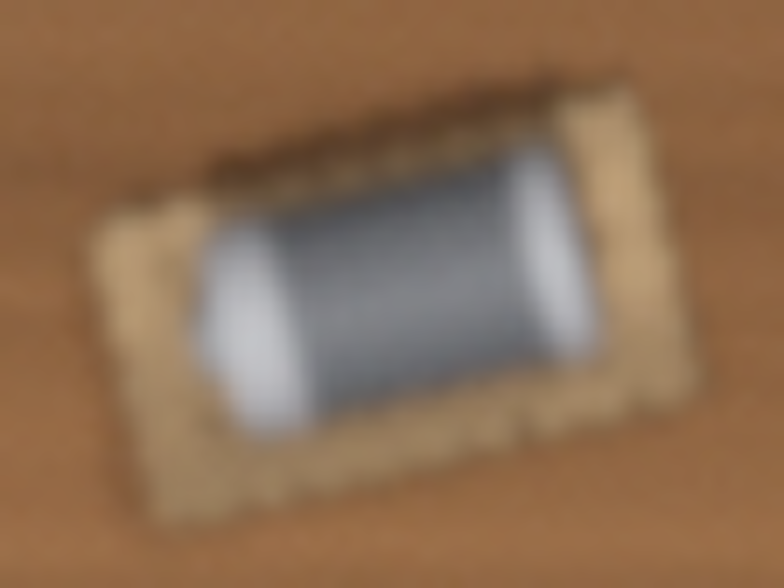

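View pics/c2.png

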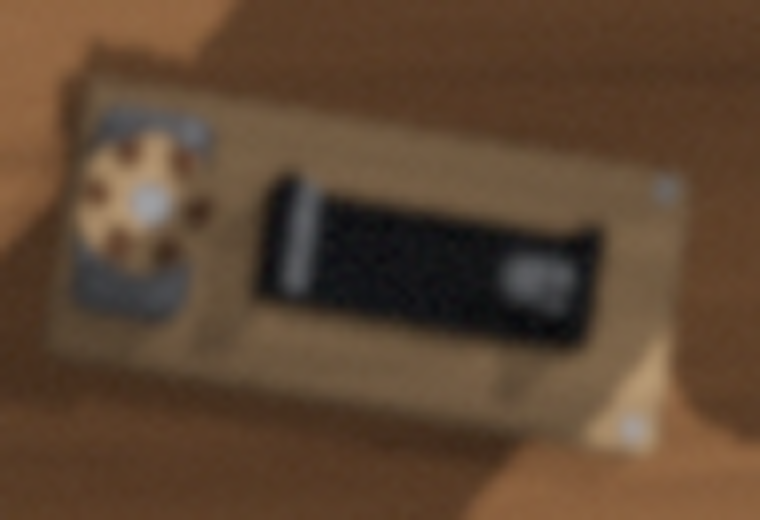

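View pics/c3.png

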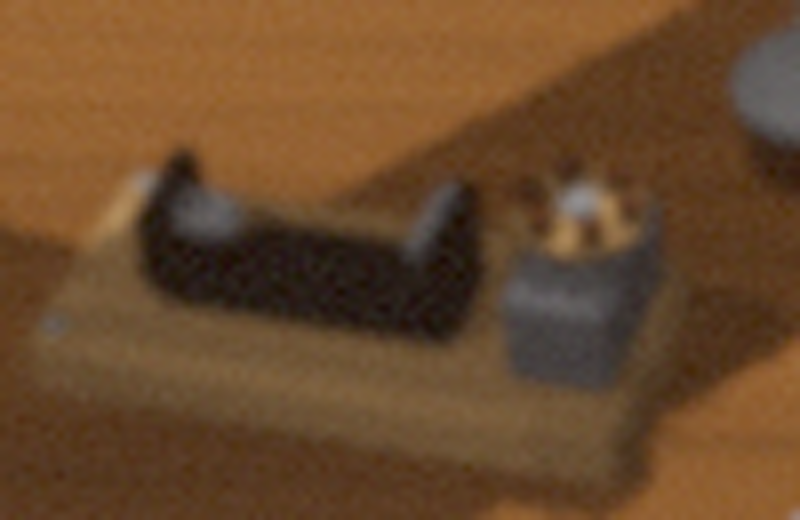

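View pics/c4.png

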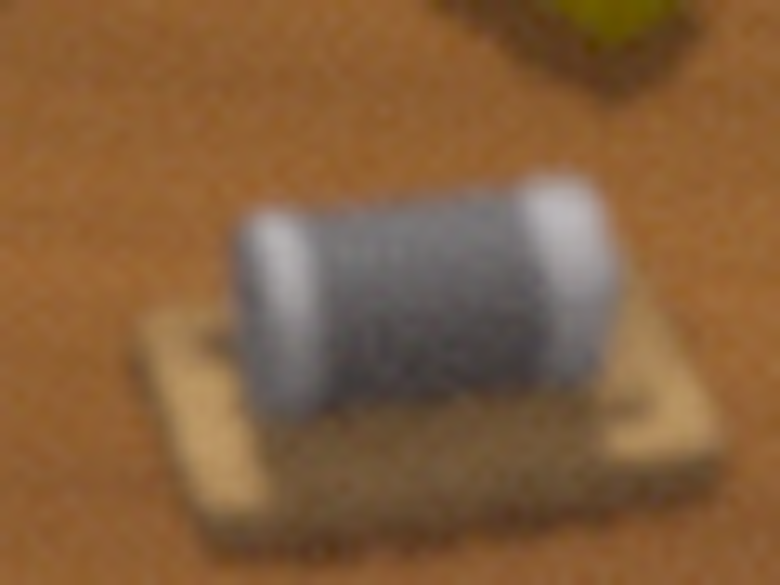

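The crops confirm it: grey sleeve with metal ends, lying in the rest. The nub bulges at the left end in the top view, c1 (200,340), which is the +y side. The base has its motor and lip at +y (c2 x≈300) and its spring at -y (c2 x≈535). Next I'll fit poses by projecting models.

```bash
cat > h.py <<'E'
import numpy as np,cv2
from rig import bot
from scipy.optimize import least_squares
from scipy.spatial.transform import Rotation as R
np.set_printoptions(precision=4,suppress=True)
P={n:bot.camera_params(n) for n in("scene","top")}
def proj(n,p):
    p=np.atleast_2d(p); c=p@P[n]['world_to_cam'][:3,:3].T+P[n]['world_to_cam'][:3,3]
    c=c*[1,-1,-1]; u=c@P[n]['mtx'].T; return u[:,:2]/u[:,2:]
def ray(n,uv,z):
    W=P[n]['world_to_cam'];d=np.linalg.inv(P[n]['mtx'])@[uv[0],uv[1],1]; d=d*[1,-1,-1]
    d=W[:3,:3].T@d;o=-W[:3,:3].T@W[:3,3]; return o+d*(z-o[2])/d[2]
def fr(x,y,yaw,loc):
    c,s=np.cos(yaw),np.sin(yaw);loc=np.atleast_2d(loc)
    return np.c_[x+c*loc[:,0]-s*loc[:,1],y+s*loc[:,0]+c*loc[:,1],loc[:,2]]
def crop(n,im,x,y,w,h,k,pts=[]):
    o=cv2.resize(im[y:y+h,x:x+w],None,fx=k,fy=k,interpolation=cv2.INTER_CUBIC)
    for set_,col in pts:
        q=((proj(n,set_)-[x,y]+.5)*k-.5).round().astype(int)
        cv2.polylines(o,[q.reshape(-1,1,2)],False,col,1)
    return o
E
python3 - <<'E'
from h import *
def px(q,x,y,k): return (np.array(q,float)+.5)/k-.5+[x,y]
# rest top corners c1 order: nub(+x) end; cell +x=left/down. left of travel...
def fit(loc,obs,x0):
    f=lambda v:np.concatenate([(proj(n,fr(v[0],v[1],v[2],l))-o).ravel() for (n,l,o) in zip(*[ [a[i] for a in obs] for i in range(3)])])
    r=least_squares(f,x0); print(r.x,np.degrees(r.x[2]),'res',r.fun.round(1)); return r.x
h=.0450,.025,.010
restl=np.array([[.045,.025,.01],[.045,-.025,.01],[-.045,-.025,.01],[-.045,.025,.01]])
# +x ~ +y world; local +y ~ -x world (image down)
top=px([[155,535],[90,225],[630,80],[705,395]],190,205,14)
print(fit(0,[("top",restl,top)],[.55,.1,1.8]))
sc=px([[145,320],[210,535],[715,450]],305,190,13)
# scene: left=-y => local -x ; near camera(bottom) = +x world => local -y
print(fit(0,[("scene",restl[[3,2,1]],sc)],[.55,.1,1.8]))
bl=np.array([[.104,.04,.022],[.104,-.04,.022],[-.07,-.04,.022],[-.07,.04,.022]])
tb=px([[50,350],[90,78],[690,172],[650,455]],290,205,8)
print(fit(0,[("top",bl,tb)],[.5,-.1,1.5]))
sb=px([[615,495],[40,370],[140,172]],175,165,8)
print(fit(0,[("scene",bl[[1,2,3]],sb)],[.5,-.1,1.5]))
# cell axis ends
for q in ([265,335],[555,250]): print(ray("top",px(q,190,205,14),.044-.005))
E
```

```text
[0.549  0.1354 1.8074] 103.55362730176742 res [ 0.3 -0.6 -0.2  0.3 -0.   0.8 -0.1 -0.5]
[0.549  0.1354 1.8074]
[0.552  0.1362 1.8175] 104.13328907650272 res [-1.   0.6 -0.2 -1.   1.1  0.3]
[0.552  0.1362 1.8175]
[ 0.5156 -0.1466  1.3899] 79.6371185085109 res [-1.   0.4 -0.4 -0.6  0.6  0.2  0.9 -0.1]
[ 0.5156 -0.1466  1.3899]
[ 0.5307 -0.1403  1.3268] 76.01776450482892 res [ 0.1 -1.2 -1.6 -1.2  1.6  2.7]
[ 0.5307 -0.1403  1.3268]
[0.5414 0.1532 0.039 ]
[0.5542 0.1076 0.039 ]
```

```bash
cat >> h.py <<'E'
def box(x,y,yaw,x0,x1,y0,y1,z0,z1):
    b=lambda z:fr(x,y,yaw,[[x0,y0,z],[x1,y0,z],[x1,y1,z],[x0,y1,z],[x0,y0,z]])
    return [b(z0),b(z1)]
def cyl(c,ax,rad,l0,l1):
    ax=ax/np.linalg.norm(ax);u=np.cross(ax,[0,0,1.]);u/=np.linalg.norm(u);v=np.cross(ax,u);t=np.linspace(0,2*np.pi,40)[:,None]
    return [c+ax*l+rad*(np.cos(t)*u+np.sin(t)*v) for l in(l0,l1)]
E
python3 - <<'E'
from h import *
t=cv2.imread("pics/top0.png"); s=cv2.imread("pics/scene0.png")
B=(.517,-.146,np.radians(79.3)); K=(.5495,.1355,np.radians(103.7))
G=(0,255,0);Y=(0,255,255);C=(255,255,0);M=(255,0,255)
L=[(b,G) for b in box(*B,-.07,.104,-.04,.04,0,.022)]+[(b,Y) for b in box(*B,.065,.103,-.02,.02,.022,.071)]
for dx in (0,):
    L+=[(b,C) for b in box(*B,.0295+dx,.0335+dx,-.015,.015,.0515,.055)]
    L+=[(b,M) for b in box(*B,-.051+dx,-.044+dx,-.0165,.0165,.026,.053)]
L2=[(b,G) for b in box(*K,-.045,.045,-.025,.025,0,.010)]
c=np.array([K[0],K[1],.027]);ax=np.array([np.cos(K[2]),np.sin(K[2]),0])
L2+=[(q,Y) for q in cyl(c,ax,.017,-.0285,.0285)]
cv2.imwrite("pics/o1.png",crop("top",t,190,205,56,42,14,L2));cv2.imwrite("pics/o2.png",crop("top",t,290,205,95,65,8,L))
cv2.imwrite("pics/o3.png",crop("scene",s,175,165,100,65,8,L));cv2.imwrite("pics/o4.png",crop("scene",s,305,190,60,45,13,L2))
E
```

```text
(no output)
```

View pics/o1.png

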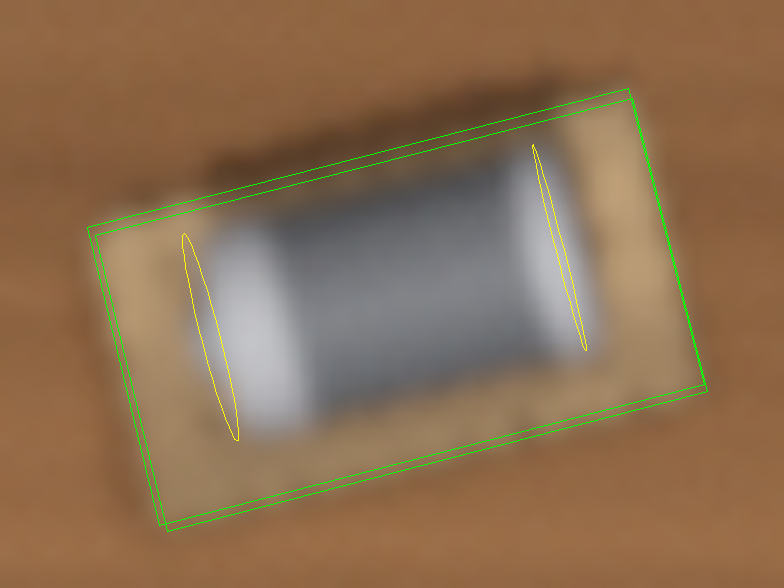

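View pics/o2.png

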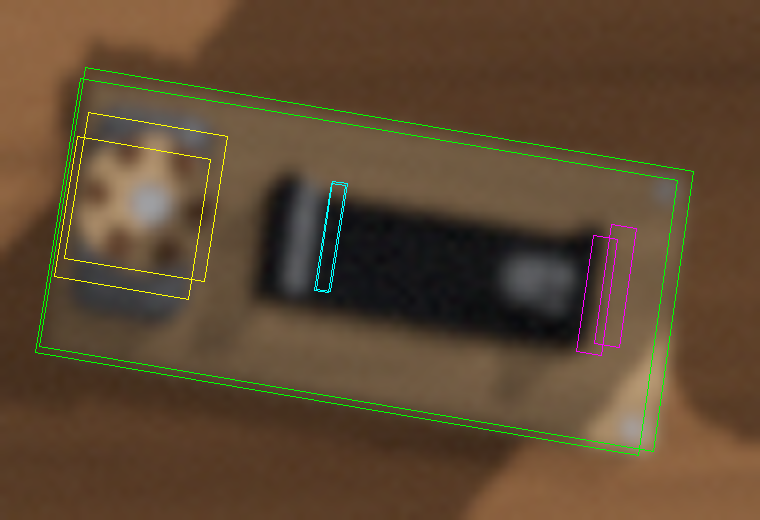

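View pics/o3.png

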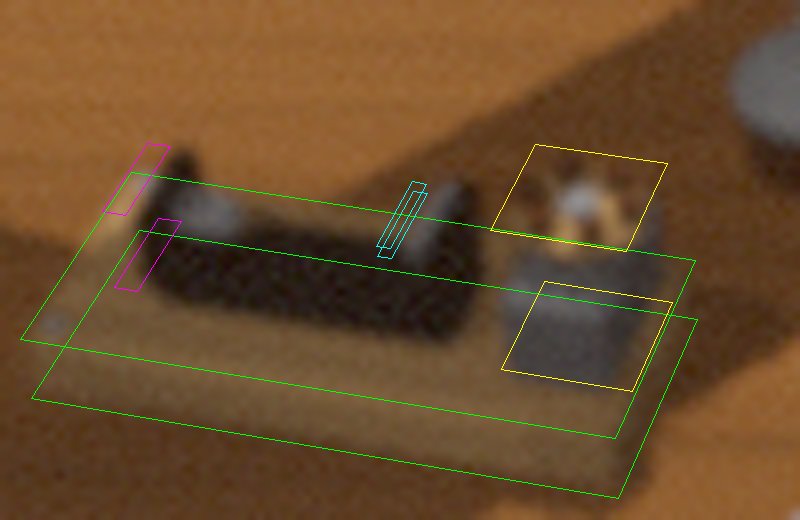

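View pics/o4.png

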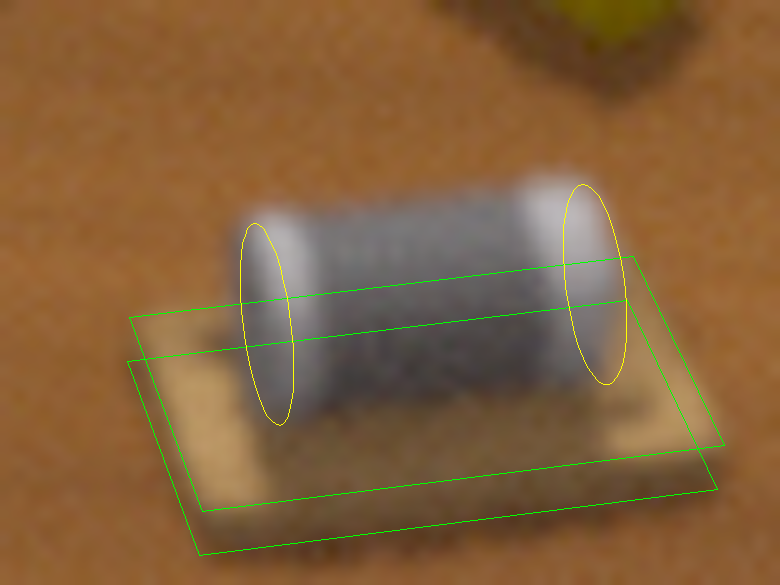

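```bash
cat >> h.py <<'E'
def rel(p,Rt):
    """shift and turn in tool axes, normalised, from measured pose"""
    s=bot.get_state(); R0=R.from_rotvec(s['eef_rot'])
    d=R0.inv().apply(np.array(p)-s['eef_pos'])/.08
    w=(R0.inv()*Rt).as_rotvec()/(np.pi/4)
    return d,w
def toolR(yaw,tilt=0,flip=1):
    """tool y along flip*cell axis(yaw), z down; tilt raises nub end"""
    a=np.array([np.cos(yaw)*np.cos(tilt),np.sin(yaw)*np.cos(tilt),np.sin(tilt)])
    z=np.array([np.cos(yaw)*np.sin(tilt),np.sin(yaw)*np.sin(tilt),-np.cos(tilt)])
    y=flip*a; x=np.cross(y,z); return R.from_matrix(np.c_[x,y,z])
def st():
    s=bot.get_state(); print('t',round(s['clock'],2),'p',s['eef_pos'],'F',s['contact_force'],'M',s['ft_torque'],'gap',round(s['finger_gap'],3),'q',s['joint_pos'])
E
python3 - <<'E'
from h import *
s=bot.get_state(); print(R.from_rotvec(s['eef_rot']).as_matrix())
for f in(1,-1): print(rel([.550,.133,.1],toolR(np.radians(103.7),0,f)))
E
```

```text
[[ 0.2472 -0.969  -0.0001]
 [-0.969  -0.2472  0.0019]
 [-0.0019 -0.0003 -1.    ]]
(array([-7.7129, -7.0703,  1.6755]), array([0.0016, 0.0023, 2.0136]))
(array([-7.7129, -7.0703,  1.6755]), array([-0.0022,  0.0016, -1.9864]))
```

```bash

python3 -m jog '-0.5 -0.45 0 0 0 0 1;-1 -0.9 0 0 0 0 1;-1 -0.9 0 0 0 0 1;-1 -0.9 0 0 0 0 1'
python3 -m jog '-0.5 -0.45 0 0 0 0 1;-1 -0.9 0 0 0 0 1;-1 -0.9 0 0 0 0 1;-1 -0.9 0 0 0 0 1'
python3 -m jog '-0.5 -0.45 0 0 0 0 1;-1 -0.9 0 0 0 0 1;-1 -0.9 0 0 0 0 1;-1 -0.9 0 0 0 0 1'
python3 -m jog '-0.5 -0.45 0 0 0 0 1;-1 -0.9 0 0 0 0 1;-1 -0.9 0 0 0 0 1;-1 -0.9 0 0 0 0 1'
```

```text
clock: 0.43
eef_pos: [0.2063, -0.5038, 0.2327]
eef_rot: [-2.479, 1.92, 0.007]
contact_force: [-0.5, 0.7, -0.7]
finger_gap: 1.001
clock: 0.77
eef_pos: [0.2555, -0.4095, 0.233]
eef_rot: [-2.481, 1.921, 0.006]
contact_force: [-0.7, 0.1, 0.1]
finger_gap: 1.0
clock: 1.1
eef_pos: [0.305, -0.3158, 0.2332]
eef_rot: [-2.483, 1.922, 0.004]
contact_force: [0.1, 0.5, -0.1]
finger_gap: 0.997
clock: 1.43
eef_pos: [0.3553, -0.222, 0.2334]
eef_rot: [-2.484, 1.922, 0.002]
contact_force: [0.2, 0.1, -0.5]
finger_gap: 1.0
```

```bash

python3 -m jog '-0.5 -0.45 0 0 0 0 1;-1 -0.9 0 0 0 0 1;-1 -0.9 0 0 0 0 1;-1 -0.9 0 0 0 0 1'
python3 -m jog '-0.5 -0.45 0 0 0 0 1;-1 -0.9 0 0 0 0 1;-1 -0.9 0 0 0 0 1;-1 -0.9 0 0 0 0 1'
python3 -m jog '0 0 0 0 0 -0.16 1;0 0 0 0 0 -0.32 1;0 0 0 0 0 -0.48 1;0 0 0 0 0 -0.6 1;0 0 0 0 0 -0.66 1'
python3 - <<'E'
from h import *
st();print(rel([.550,.133,.1],toolR(np.radians(103.7),0,-1)))
E
```

```text
clock: 1.77
eef_pos: [0.4063, -0.1278, 0.2337]
eef_rot: [-2.484, 1.922, -0.002]
contact_force: [0.7, 0.4, -0.2]
finger_gap: 1.006
clock: 2.1
eef_pos: [0.4573, -0.0331, 0.2337]
eef_rot: [-2.483, 1.923, -0.004]
contact_force: [-0.8, -0.3, -0.2]
finger_gap: 0.997
clock: 2.52
eef_pos: [0.4551, -0.0365, 0.2335]
eef_rot: [2.893, -1.223, 0.002]
contact_force: [-0.6, -0.1, -0.0]
finger_gap: 1.002
t 2.52 p [ 0.4551 -0.0365  0.2335] F [-0.6417 -0.0852 -0.0076] M [-0.0138 -0.0201  0.0102] gap 1.002 q [-0.3246  0.3017  1.84   -0.0016  0.9989  0.476 ]
(array([-0.695 , -2.3284,  1.6662]), array([ 0.0019, -0.0013, -1.3227]))
```

```bash

python3 -m jog '-0.1 -0.4 0 0 0 -0.16 1;-0.2 -0.7 0 0 0 -0.32 1;-0.3 -1 0 0 0 -0.48 1;-0.34 -1 0 0 0 -0.6 1;-0.34 -1 0 0 0 -0.66 1'
python3 -m jog '0 0 0 0 0 -0.16 1;0 0 0 0 0 -0.32 1;0 0 0 0 0 -0.48 1;0 0 0 0 0 -0.6 1;0 0 0 0 0 -0.66 1'
python3 - <<'E'
from h import *
st();print(rel([.550,.133,.1],toolR(np.radians(103.7),0,-1)))
E
```

```text
clock: 2.93
eef_pos: [0.4943, 0.04, 0.2334]
eef_rot: [3.11, -0.437, 0.001]
contact_force: [-0.3, -0.2, -0.3]
finger_gap: 1.0
clock: 3.35
eef_pos: [0.4941, 0.0386, 0.2335]
eef_rot: [3.118, 0.371, 0.001]
contact_force: [1.2, -0.3, -0.0]
finger_gap: 1.001
t 3.35 p [0.4941 0.0386 0.2335] F [ 1.1511 -0.318  -0.0175] M [ 0.0173 -0.1084 -0.0403] gap 1.001 q [-0.1471  0.3542  1.7512 -0.0016  1.0352 -0.383 ]
(array([ 0.9551, -0.9859,  1.667 ]), array([ 0.0021, -0.0005, -0.003 ]))
```

```bash

python3 -m jog '0.4 -0.4 0.2 0 0 0 1;0.8 -0.8 0.5 0 0 0 1;0.95 -0.98 0.8 0 0 0 1;0.95 -0.98 1 0 0 0 1'
python3 -m jog '0 0 0.3 0 0 0 1;0 0 0.6 0 0 0 1;0 0 0.68 0 0 0 1;0 0 0.68 0 0 0 1'
python3 - <<'E'
from h import *
st();print(rel([.550,.133,.026],toolR(np.radians(103.7),0,-1)))
t=bot.get_image("top")[:,:,::-1].copy();s=bot.get_image("scene")[:,:,::-1].copy()
cv2.imwrite("pics/top1.png",t);cv2.imwrite("pics/scene1.png",s)
p=bot.get_state()['eef_pos']; print(proj("top",p),proj("scene",p))
a=crop("top",t,170,180,100,75,8);cv2.imwrite("pics/p1.png",a)
a=crop("scene",s,290,150,100,75,8);cv2.imwrite("pics/p2.png",a)
E
```

```text
clock: 3.68
eef_pos: [0.5531, 0.1361, 0.1519]
eef_rot: [-3.12, -0.369, -0.007]
contact_force: [0.4, 0.1, -0.5]
finger_gap: 1.001
clock: 4.02
eef_pos: [0.5484, 0.1332, 0.097]
eef_rot: [3.12, 0.364, -0.007]
contact_force: [-0.5, -0.5, 1.1]
finger_gap: 0.997
t 4.02 p [0.5484 0.1332 0.097 ] F [-0.4549 -0.5363  1.1319] M [ 0.0401 -0.0599  0.0387] gap 0.997 q [ 0.0406  0.6411  1.6965 -0.0009  0.8083 -0.1914]
(array([0.0233, 0.0067, 0.8877]), array([-0.0002,  0.0056, -0.0083]))
[[214.4663 220.7084]] [[339.6975 186.5178]]
```

View pics/p1.png

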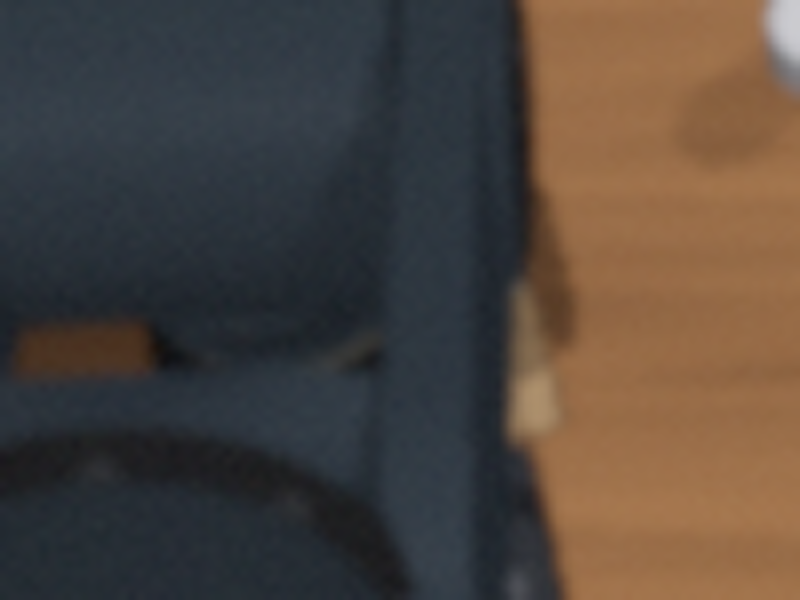

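View pics/p2.png

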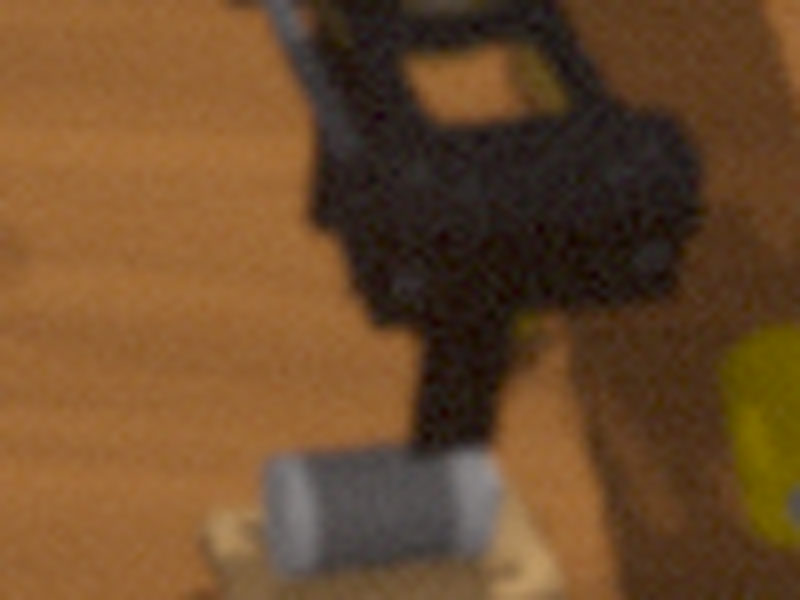

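View pics/top1.png

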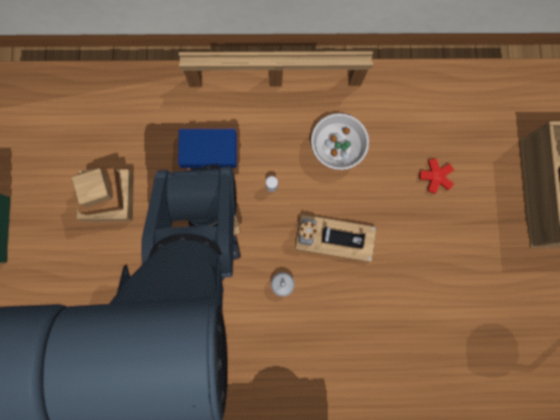

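```bash
python3 - <<'E'
from h import *
s=bot.get_state();Rm=R.from_rotvec(s['eef_rot'])
for x in(.0435,.058):
  for z in(.011,0,-.03): print(x,z,proj("scene",s['eef_pos']+Rm.apply([x,0,z])))
t=cv2.imread("pics/top1.png"); sc=cv2.imread("pics/scene1.png")
B=(.517,-.146,np.radians(79.4)); G=(0,255,0)
L=[(b,G) for b in box(*B,-.07,.104,-.04,.04,0,.022)]
cv2.imwrite("pics/o5.png",crop("top",t,290,205,95,65,8,L))
cv2.imwrite("pics/o6.png",crop("top",t,290,205,95,65,8))
cv2.imwrite("pics/o7.png",crop("scene",sc,175,165,100,65,8))
E
```

```text
0.0435 0.011 [[345.1956 203.6033]]
0.0435 0 [[345.6914 199.3607]]
0.0435 -0.03 [[347.0823 187.4591]]
0.058 0.011 [[347.2705 208.1142]]
0.058 0 [[347.7883 203.8534]]
0.058 -0.03 [[349.2412 191.8967]]
```

View pics/o5.png

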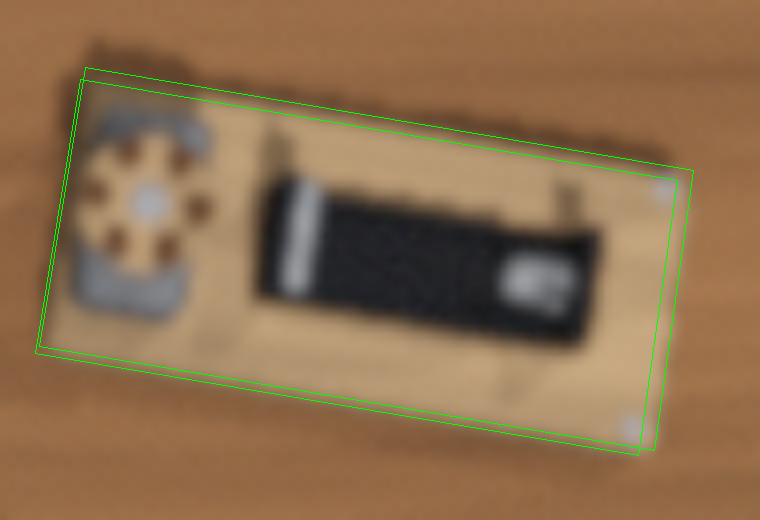

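View pics/o6.png

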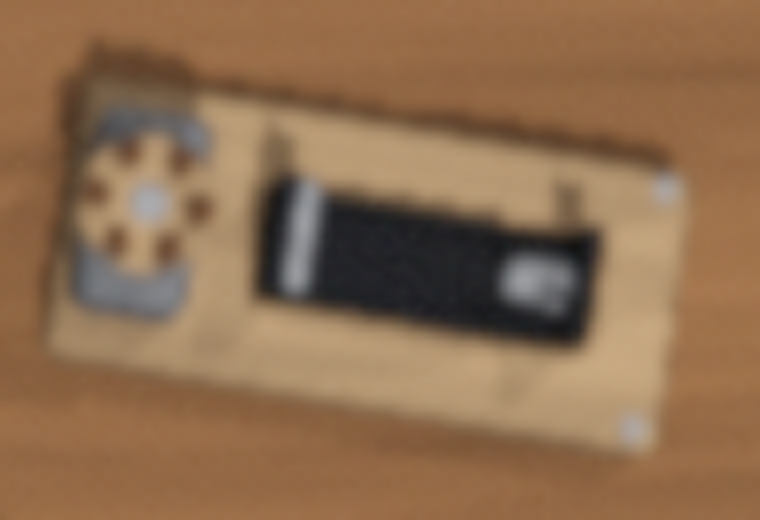

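View pics/o7.png

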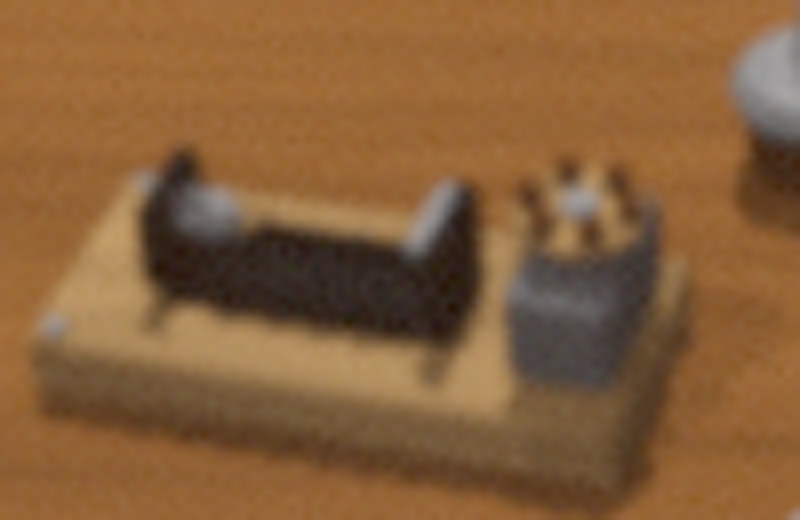

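```bash
cat >> h.py <<'E'
def edgefit(n,im,ch,x0,edges,srch=4,free=(0,1,2)):
    """edges: list of (p,q) local points; finds strongest gradient near each projected edge; fits x,y,yaw"""
    lab=cv2.GaussianBlur(ch.astype(np.float32),(0,0),.7); x0=np.array(x0,float)
    for it in range(6):
        obs=[]
        for p,q in edges:
            f=np.linspace(.1,.9,15)[:,None]; loc=np.array(p)*(1-f)+np.array(q)*f
            uv=proj(n,fr(*x0,loc)); d=uv[-1]-uv[0]; d/=np.linalg.norm(d); nn=np.array([-d[1],d[0]])
            ss=np.arange(-srch,srch+.01,.1)
            for l,u in zip(loc,uv):
                m=u+ss[:,None]*nn; v=cv2.remap(lab,m[:,0].astype(np.float32)[None],m[:,1].astype(np.float32)[None],cv2.INTER_CUBIC)[0]
                g=np.abs(np.gradient(v))*np.exp(-(ss/srch)**2); obs.append((l,nn,u@nn+ss[g.argmax()]))
        Lc=np.array([o[0] for o in obs]);N=np.array([o[1] for o in obs]);D=np.array([o[2] for o in obs])
        r=least_squares(lambda v:(proj(n,fr(*v,Lc))*N).sum(1)-D,x0,loss='soft_l1',f_scale=.3); x0=r.x
    e=((proj(n,fr(*x0,Lc))*N).sum(1)-D).reshape(len(edges),-1)
    return x0,np.median(e,1)
E
python3 - <<'E'
from h import *
t=cv2.imread("pics/top1.png"); s=cv2.imread("pics/scene1.png")
c=[[.104,.04,.022],[.104,-.04,.022],[-.07,-.04,.022],[-.07,.04,.022]]
E4=[(c[i],c[(i+1)%4]) for i in range(4)]
for nm,ch in(("R",2),("G",1),("B",0)):
    print(nm,edgefit("top",t,t[:,:,ch],(.517,-.146,np.radians(79.4)),E4))
    print(nm,edgefit("scene",s,s[:,:,ch],(.525,-.142,np.radians(79.4)),[E4[1],E4[2],E4[3]]))
t=cv2.imread("pics/top0.png")
c=[[.045,.025,.01],[.045,-.025,.01],[-.045,-.025,.01],[-.045,.025,.01]]
E4=[(c[i],c[(i+1)%4]) for i in range(4)]
for ch in(0,1,2): print("rest",edgefit("top",t,t[:,:,ch],(.549,.135,np.radians(103.7)),E4))
E
```

```text
R (array([ 0.5162, -0.1442,  1.3786]), array([ 0.3631, -0.4175,  0.1989, -0.1886]))
R (array([ 0.5196, -0.1447,  1.3864]), array([-0.2732,  0.0619, -1.3614]))
G (array([ 0.5155, -0.1454,  1.3982]), array([-0.7251, -0.2697, -0.129 , -0.3441]))
G (array([ 0.5189, -0.1445,  1.3791]), array([-0.1721,  0.1048, -0.399 ]))
B (array([ 0.515 , -0.1471,  1.392 ]), array([-1.0578, -0.3108, -0.4247, -0.2726]))
B (array([ 0.5179, -0.145 ,  1.3797]), array([0.1084, 0.0774, 0.1371]))
rest (array([0.5484, 0.1354, 1.807 ]), array([0.1207, 0.0913, 0.1796, 0.0972]))
rest (array([0.5489, 0.1355, 1.8032]), array([-0.0432,  0.0442, -0.0235,  0.0265]))
rest (array([0.556 , 0.1371, 1.7969]), array([-0.2764, -0.3495, -0.2638, -0.7118]))
```

```bash

python3 -m jog '0 0 0.3 0 0 0 1;0 0 0.6 0 0 0 1;0 0 0.6 0 0 0 1;0 0 0.6 0 0 0 1'
python3 - <<'E'
from h import *
st();print(rel([.5496,.133,.0275],toolR(np.radians(103.5),0,-1)))
E
```

```text
clock: 4.45
eef_pos: [0.5492, 0.1349, 0.0518]
eef_rot: [3.12, 0.366, 0.0]
contact_force: [0.5, 0.1, 0.5]
finger_gap: 0.999
t 4.45 p [0.5492 0.1349 0.0518] F [0.4513 0.0798 0.4664] M [ 0.0097 -0.1523  0.0277] gap 0.999 q [ 0.0433  0.716   1.7162 -0.0002  0.7093 -0.1903]
(array([-0.0006,  0.0237,  0.3042]), array([ 0.0002, -0.0001, -0.0024]))
```

```bash

python3 -m jog '0 0.02 0.15 0 0 0 1;0 0.024 0.3 0 0 0 1;0 0.024 0.304 0 0 0 1;0 0.024 0.304 0 0 0 1'
python3 - <<'E'
from h import *
st()
s=bot.get_image("scene")[:,:,::-1].copy();cv2.imwrite("pics/p3.png",crop("scene",s,300,160,75,60,10))
E
```

```text
clock: 4.78
eef_pos: [0.5489, 0.1334, 0.0265]
eef_rot: [-3.12, -0.367, 0.002]
contact_force: [0.2, -0.4, 1.0]
finger_gap: 1.0
t 4.78 p [0.5489 0.1334 0.0265] F [ 0.2416 -0.3699  1.0004] M [ 0.0059 -0.0875 -0.0151] gap 1.0 q [ 0.0407  0.7595  1.7239  0.      0.6593 -0.1934]
```

View pics/p3.png

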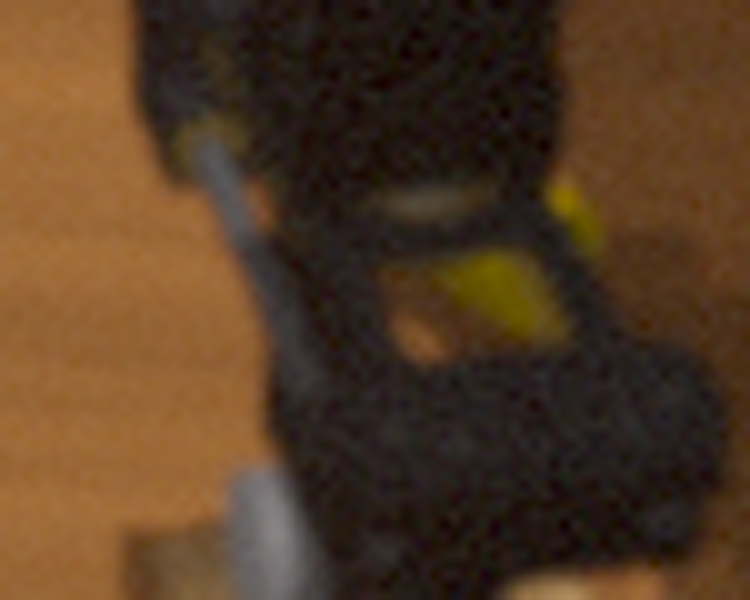

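```bash

python3 -m jog '0 0 0 0 0 0 0.4;0 0 0 0 0 0 0;0 0 0 0 0 0 -0.3;0 0 0 0 0 0 -0.6;0 0 0 0 0 0 -1' 6
python3 -m jog '0 0 0 0 0 0 -1;0 0 0 0 0 0 -1;0 0 0 0 0 0 -1;0 0 0 0 0 0 -1'
python3 - <<'E'
from h import *
st()
E
```

```text
clock: 5.25
eef_pos: [0.5494, 0.1335, 0.027]
eef_rot: [3.12, 0.367, 0.001]
contact_force: [0.3, 0.5, -0.9]
finger_gap: 0.71
clock: 5.58
eef_pos: [0.5493, 0.1335, 0.0268]
eef_rot: [-3.12, -0.367, 0.0]
contact_force: [0.7, -0.1, 0.1]
finger_gap: 0.401
t 5.58 p [0.5493 0.1335 0.0268] F [ 0.6991 -0.1079  0.0591] M [-0.0205 -0.1044 -0.0231] gap 0.401 q [ 0.0408  0.759   1.7237  0.      0.659  -0.1934]
```

```bash

python3 -m jog '0 0 0 0 0 0 -1;0 0 0 0 0 0 -1;0 0 0 0 0 0 -1;0 0 0 0 0 0 -1'
python3 -m jog '0 0 0 0 0 0 -1;0 0 0 0 0 0 -1;0 0 0 0 0 0 -1' 40
python3 - <<'E'
from h import *
st()
E
```

```text
clock: 5.92
eef_pos: [0.5492, 0.1335, 0.0268]
eef_rot: [-3.12, -0.367, 0.0]
contact_force: [0.4, 0.5, 0.2]
finger_gap: 0.387
clock: 6.17
eef_pos: [0.5492, 0.1335, 0.0268]
eef_rot: [-3.12, -0.367, 0.0]
contact_force: [-0.2, -0.9, 0.3]
finger_gap: 0.378
t 6.17 p [0.5492 0.1335 0.0268] F [-0.2351 -0.8914  0.3037] M [-0.0276 -0.1035 -0.0287] gap 0.378 q [ 0.0408  0.759   1.7237  0.      0.6591 -0.1933]
```

```bash

python3 -m jog '0 0 -0.1 0 0 0 -1;0 0 -0.3 0 0 0 -1;0 0 -0.6 0 0 0 -1;0 0 -0.9 0 0 0 -1;0 0 -0.9 0 0 0 -1'
python3 -m jog '0 0 -0.3 0 0 0 -1;0 0 -0.6 0 0 0 -1;0 0 -0.6 0 0 0 -1;0 0 -0.6 0 0 0 -1'
python3 - <<'E'
from h import *
st();s=bot.get_image("scene")[:,:,::-1].copy();t=bot.get_image("top")[:,:,::-1].copy()
p=bot.get_state()['eef_pos'];K=np.radians(103.5)
ax=np.array([np.cos(K),np.sin(K),0]);L=[(q,(0,255,255)) for q in cyl(p+[0,0,.0],ax,.017,-.0285,.0285)]
cv2.imwrite("pics/p4.png",crop("scene",s,290,130,80,60,10,L))
cv2.imwrite("pics/p5.png",crop("top",t,180,190,80,60,10,L))
B=(.5165,-.1448,np.radians(79.3))
print(rel([B[0],B[1],p[2]],toolR(B[2],0,-1)))
E
```

```text
clock: 6.58
eef_pos: [0.5523, 0.1338, 0.1033]
eef_rot: [3.119, 0.367, 0.014]
contact_force: [0.7, 0.2, -1.0]
finger_gap: 0.381
clock: 6.92
eef_pos: [0.55, 0.1335, 0.1478]
eef_rot: [3.12, 0.367, 0.004]
contact_force: [0.5, -0.4, -0.9]
finger_gap: 0.381
t 6.92 p [0.55   0.1335 0.1478] F [ 0.5395 -0.4146 -0.9018] M [-0.0504 -0.085   0.0239] gap 0.381 q [ 0.0408  0.5623  1.665   0.      0.9115 -0.1934]
(array([-1.1934,  3.2909,  0.0011]), array([0.    , 0.0027, 0.5358]))
```

View pics/p4.png

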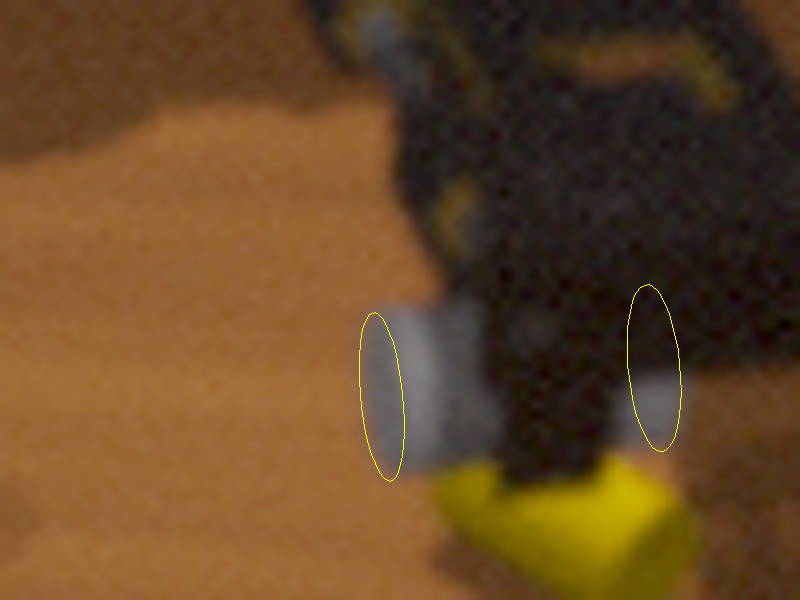

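View pics/p5.png

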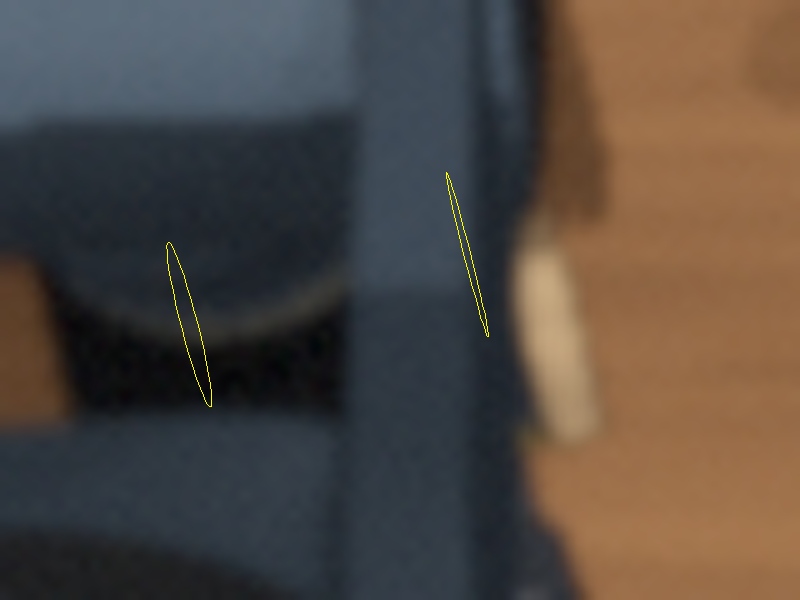

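```bash
python3 - <<'E'
from h import *
s=bot.get_image("scene")[:,:,::-1].copy();p=bot.get_state()['eef_pos'];print(proj("scene",p))
cv2.imwrite("pics/p6.png",crop("scene",s,240,20,200,150,4))
E
```

```text
[[341.2825 167.8546]]
```

View pics/p6.png

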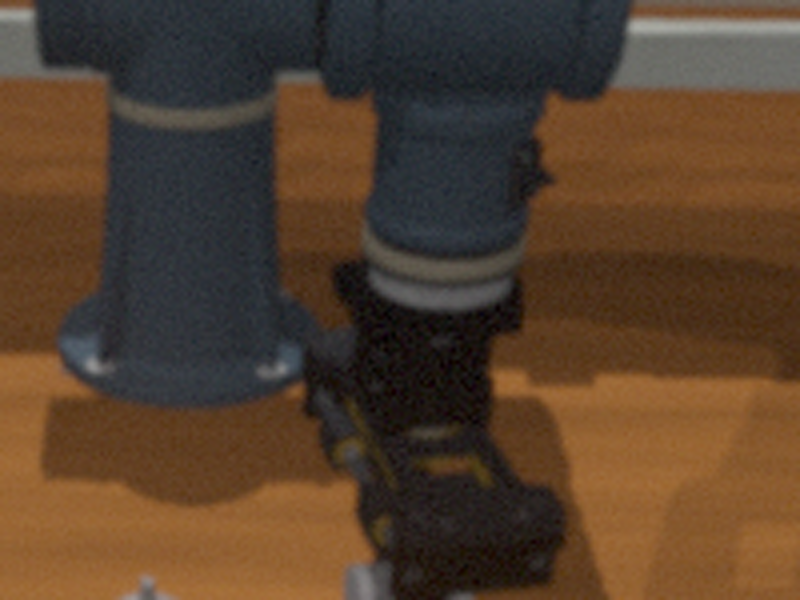

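```bash
cat >> h.py <<'E'
B=[.5165,-.1448,np.radians(79.3)]; XS=-.0175
def cellpose(th,xf,zf,yo=0):
    th=np.radians(th); xc=xf+.0285*np.cos(th); zc=.026+zf+.0285*np.sin(th)
    p=fr(*B,[[xc,yo,zc]])[0]; return p,toolR(B[2],th,-1)
def go(*a,**k):
    d,w=rel(*cellpose(*a,**k)); print(a,'d',d.round(4),'w',w.round(4))
def here(off=0):
    s=bot.get_state();Rm=R.from_rotvec(s['eef_rot']); a=-Rm.as_matrix()[:,1]
    f=s['eef_pos']-.0285*a; c,sn=np.cos(B[2]),np.sin(B[2]); dx,dy=f[0]-B[0],f[1]-B[1]
    F=s['contact_force']
    print('t %.2f th %.2f yaw %.2f roll %.2f | xf %.2f yf %.2f zf %.2f mm | Fx %.1f Fy %.1f Fz %.1f | M %s gap %.3f'%(s['clock'],np.degrees(np.arcsin(a[2])),np.degrees(np.arctan2(a[1],a[0])),np.degrees(Rm.as_matrix()[2,0]),1e3*(c*dx+sn*dy),1e3*(-sn*dx+c*dy),1e3*(f[2]-.026),c*F[0]+sn*F[1],-sn*F[0]+c*F[1],F[2],s['ft_torque'].round(2),s['finger_gap']))
E
python3 - <<'E'
from h import *
here(); go(0,XS+.012,.080); go(33,XS+.012,.080)
E
```

```text
t 7.07 th 0.03 yaw 103.41 roll -0.17 | xf 253.22 yf 9.00 zf 119.43 mm | Fx 0.3 Fy 0.1 Fz -2.0 | M [ 0.02 -0.1   0.  ] gap 0.383
(0, -0.005500000000000001, 0.08) d [-1.0714  3.0292  0.4946] w [0.0001 0.004  0.5358]
(33, -0.005500000000000001, 0.08) d [-1.0955  3.0816  0.3006] w [0.7224 0.1581 0.5197]
```

```bash

python3 -m jog '-0.1 0.3 0 0 0 0 -1;-0.2 0.65 0 0 0 0 -1;-0.36 1 0 0 0 0 -1;-0.36 1 0 0 0 0 -1' 55
python3 -m jog '-0.1 0.3 0 0 0 0 -1;-0.2 0.65 0 0 0 0 -1;-0.36 1 0 0 0 0 -1;-0.36 1 0 0 0 0 -1'
python3 -m jog '-0.1 0.3 0 0 0 0 -1;-0.2 0.65 0 0 0 0 -1;-0.36 1 0 0 0 0 -1;-0.36 1 0 0 0 0 -1'
python3 -m jog '0 0 0 0 0 0.14 -1;0 0 0 0 0 0.28 -1;0 0 0 0 0 0.42 -1;0 0 0 0 0 0.536 -1;0 0 0 0 0 0.536 -1'
python3 - <<'E'
from h import *
here(); go(33,XS+.012,.080)
E
```

```text
clock: 7.4
eef_pos: [0.5382, 0.045, 0.1451]
eef_rot: [3.12, 0.362, -0.007]
contact_force: [-0.0, 0.6, -2.4]
finger_gap: 0.376
clock: 7.73
eef_pos: [0.5296, -0.0395, 0.1455]
eef_rot: [3.12, 0.361, -0.004]
contact_force: [0.1, -0.5, -1.6]
finger_gap: 0.376
clock: 8.07
eef_pos: [0.5209, -0.124, 0.1458]
eef_rot: [3.119, 0.361, -0.001]
contact_force: [0.5, -0.5, -1.2]
finger_gap: 0.378
clock: 8.48
eef_pos: [0.5204, -0.1187, 0.1458]
eef_rot: [-3.126, 0.295, 0.004]
contact_force: [0.1, 0.4, -1.4]
finger_gap: 0.377
t 8.48 th 0.06 yaw 79.21 roll -0.14 | xf -2.09 yf 1.08 zf 119.77 mm | Fx 0.4 Fy 0.0 Fz -1.4 | M [-0.01 -0.04 -0.01] gap 0.377
(33, -0.005500000000000001, 0.08) d [0.0139 0.1004 0.3034] w [ 0.7319  0.0024 -0.0027]
```

```bash

python3 -m jog '0 0.02 0.05 0.155 0 0 -1;0 0.05 0.1 0.31 0 0 -1;0 0.08 0.2 0.465 0 0 -1;0.01 0.1 0.3 0.62 0 0 -1;0.014 0.1 0.3 0.732 0 0 -1'
python3 - <<'E'
from h import *
here(); st(); go(33,XS+.012,.080)
E
```

```text
clock: 8.9
eef_pos: [0.5205, -0.1288, 0.1214]
eef_rot: [-2.552, 0.238, -0.072]
contact_force: [0.4, 0.2, -1.5]
finger_gap: 0.378
t 8.90 th 33.23 yaw 79.36 roll 0.05 | xf -7.34 yf -0.95 zf 79.74 mm | Fx 0.2 Fy -0.4 Fz -1.5 | M [-0.43  0.06 -0.02] gap 0.378
t 8.9 p [ 0.5205 -0.1288  0.1214] F [ 0.4145  0.158  -1.5464] M [-0.4286  0.0557 -0.0245] gap 0.378 q [-0.7265  0.6825  1.7007  0.5429  1.1442 -0.8669]
(33, -0.005500000000000001, 0.08) d [-0.0115 -0.021   0.0113] w [-0.0051 -0.0005  0.0011]
```

```bash
python3 - <<'E'
from h import *
go(33,XS+.012,.040)
E
```

```text
(33, -0.005500000000000001, 0.04) d [-0.012   0.253   0.4296] w [-0.0051 -0.0005  0.0011]
```

```bash

python3 -m jog '-0.01 0.08 0.12 0 0 0 -1;-0.012 0.16 0.27 0 0 0 -1;-0.012 0.253 0.43 0 0 0 -1;-0.012 0.253 0.43 0 0 0 -1'
python3 - <<'E'
from h import *
here()
s=bot.get_image("scene")[:,:,::-1].copy();t=bot.get_image("top")[:,:,::-1].copy()
cv2.imwrite("pics/scene2.png",s);cv2.imwrite("pics/top2.png",t)
S=bot.get_state();Rm=R.from_rotvec(S['eef_rot']);a=-Rm.as_matrix()[:,1]
L=[(q,(0,255,255)) for q in cyl(S['eef_pos'],a,.017,-.0285,.0285)]
for dx in(.008,):
    L+=[(b,(255,255,0)) for b in box(*B,.0295+dx,.0335+dx,-.015,.015,.0515,.055)]
    L+=[(b,(255,0,255)) for b in box(*B,-.051+dx,-.044+dx,-.0165,.0165,.026,.053)]
cv2.imwrite("pics/p7.png",crop("scene",s,175,130,100,75,8));cv2.imwrite("pics/p8.png",crop("scene",s,175,130,100,75,8,L));cv2.imwrite("pics/p9.png",crop("top",t,290,195,100,75,8,L))
E
```

```text
clock: 9.23
eef_pos: [0.5182, -0.1235, 0.0802]
eef_rot: [-2.556, 0.237, -0.063]
contact_force: [-0.6, 0.0, -1.7]
finger_gap: 0.378
t 9.23 th 32.96 yaw 79.29 roll -0.29 | xf -2.68 yf 2.29 zf 38.74 mm | Fx -0.1 Fy 0.6 Fz -1.7 | M [-0.43  0.    0.05] gap 0.378
```

View pics/p7.png

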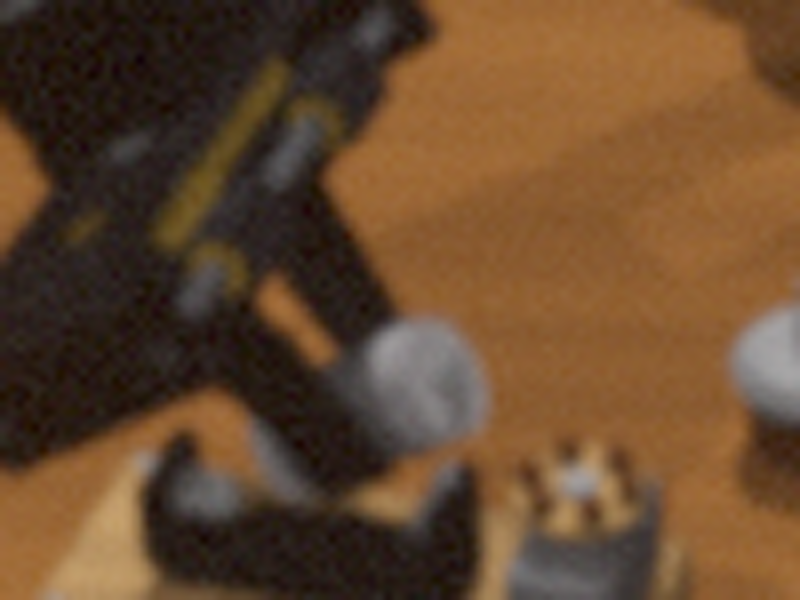

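View pics/p8.png

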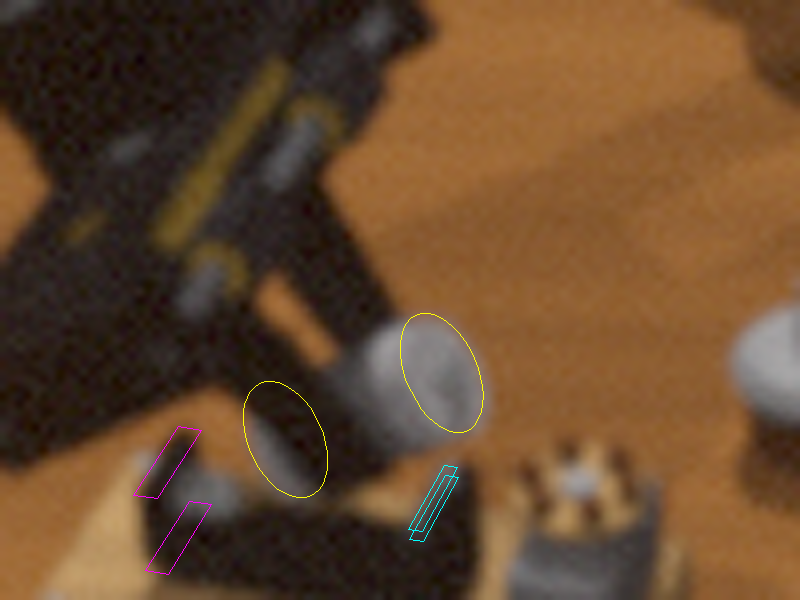

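View pics/p9.png

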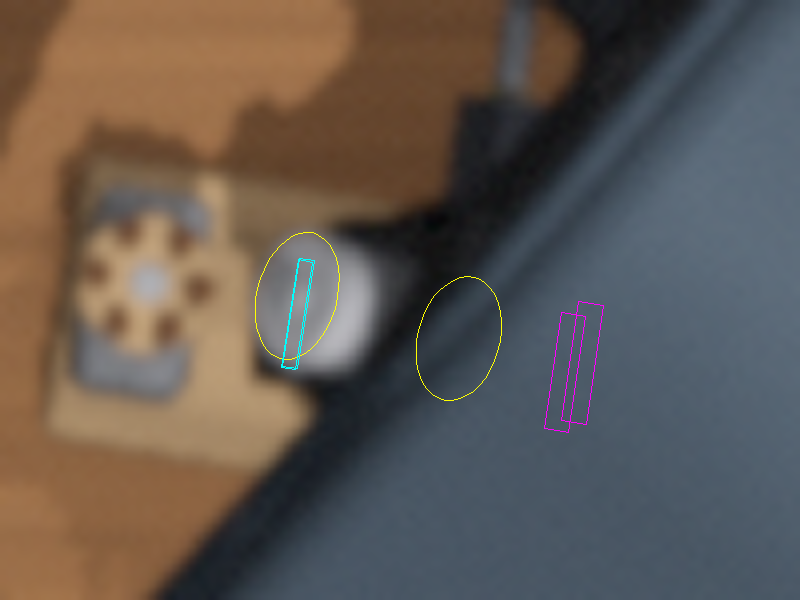

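```bash

python3 -m jog '0 0 0 0 0 0 -1;0 0 0 0 0 0 -1'
cat > ov.py <<'E'
from h import *
import sys
k=sys.argv[1]
here()
s=bot.get_image("scene")[:,:,::-1].copy();t=bot.get_image("top")[:,:,::-1].copy()
cv2.imwrite(f"pics/scene_{k}.png",s);cv2.imwrite(f"pics/top_{k}.png",t)
S=bot.get_state();Rm=R.from_rotvec(S['eef_rot']);a=-Rm.as_matrix()[:,1]
L=[(q,(0,255,255)) for q in cyl(S['eef_pos'],a,.017,-.0285,.0285)]+[(q,(0,255,0)) for q in cyl(S['eef_pos'],a,.006,.0285,.0335)]
L+=[(b,(255,255,0)) for b in box(*B,.0295+.008,.0335+.008,-.015,.015,.0515,.055)]
cv2.imwrite(f"pics/s_{k}.png",crop("scene",s,175,130,100,75,8,L));cv2.imwrite(f"pics/t_{k}.png",crop("top",t,290,195,100,75,8,L))
E
python3 ov.py a
```

```text
clock: 9.5
eef_pos: [0.5204, -0.1257, 0.0837]
eef_rot: [-2.559, 0.237, -0.072]
contact_force: [-0.3, -0.5, -1.4]
finger_gap: 0.376
t 9.50 th 32.87 yaw 79.44 roll 0.08 | xf -4.40 yf -0.32 zf 42.23 mm | Fx -0.6 Fy 0.2 Fz -1.4 | M [-0.4  -0.05 -0.01] gap 0.376
```

View pics/t_a.png

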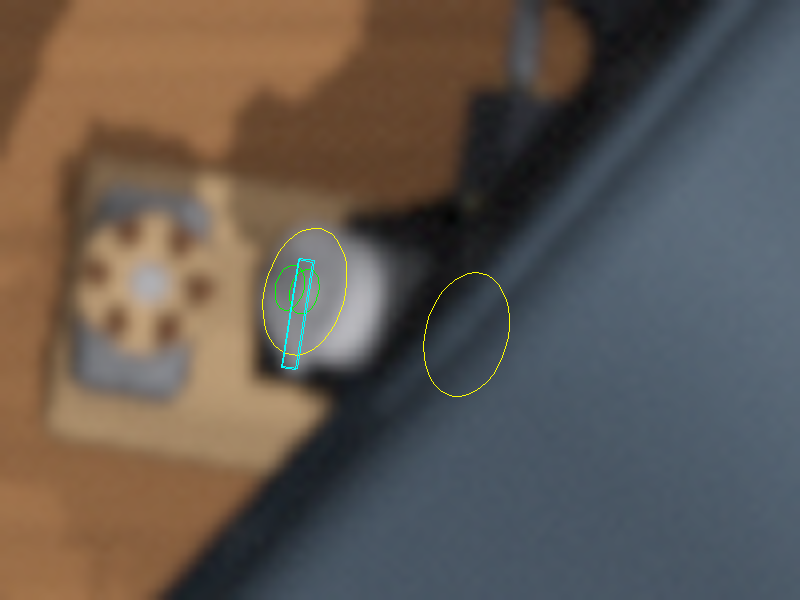

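View pics/s_a.png

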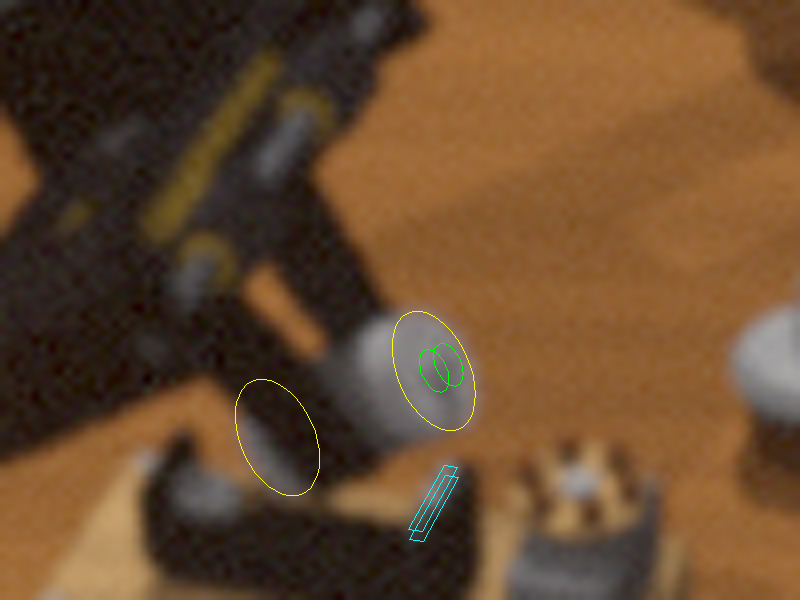

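```bash
python3 - <<'E'
from h import *
go(33,XS+.011,.021)
E
```

```text
(33, -0.006500000000000002, 0.021) d [-0.0042  0.1616  0.2107] w [ 0.0028 -0.0011  0.0019]
```

```bash

python3 -m jog '0 0.05 0.07 0 0 0 -1;-0.004 0.1 0.14 0 0 0 -1;-0.004 0.162 0.21 0.003 0 0 -1;-0.004 0.162 0.21 0.003 0 0 -1;-0.004 0.162 0.21 0.003 0 0 -1'
python3 - <<'E'
from h import *
here();go(33,XS+.003,.020)
E
python3 ov.py b
```

```text
clock: 10.02
eef_pos: [0.5192, -0.1279, 0.0616]
eef_rot: [-2.553, 0.241, -0.071]
contact_force: [0.0, 0.5, 2.3]
finger_gap: 0.375
t 10.02 th 33.18 yaw 79.21 roll -0.04 | xf -6.71 yf 0.49 zf 19.98 mm | Fx 0.5 Fy 0.1 Fz 2.3 | M [-0.04 -0.06  0.  ] gap 0.375
(33, -0.014500000000000002, 0.02) d [ 0.0058  0.0813 -0.0524] w [-0.004  -0.0001 -0.0016]
t 10.02 th 33.18 yaw 79.21 roll -0.04 | xf -6.71 yf 0.49 zf 19.98 mm | Fx 0.5 Fy 0.1 Fz 2.3 | M [-0.04 -0.06  0.  ] gap 0.375
```

View pics/s_b.png

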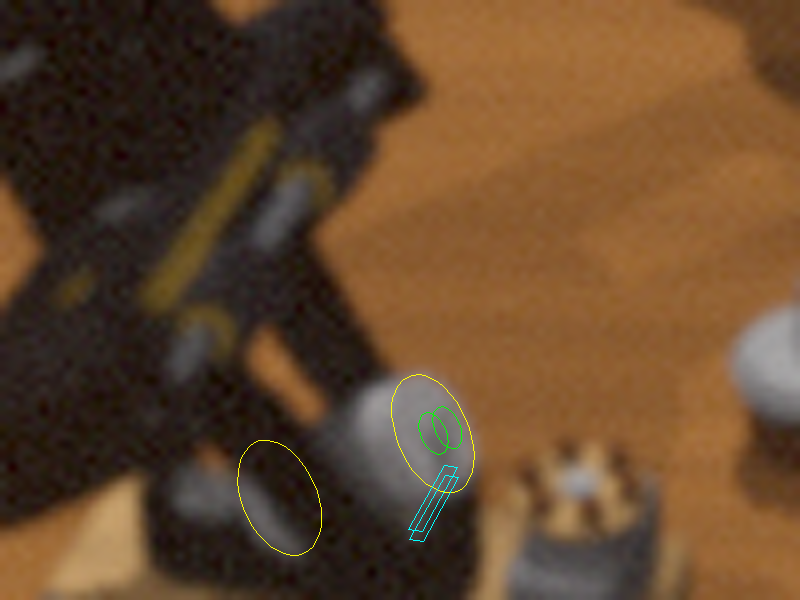

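View pics/t_b.png

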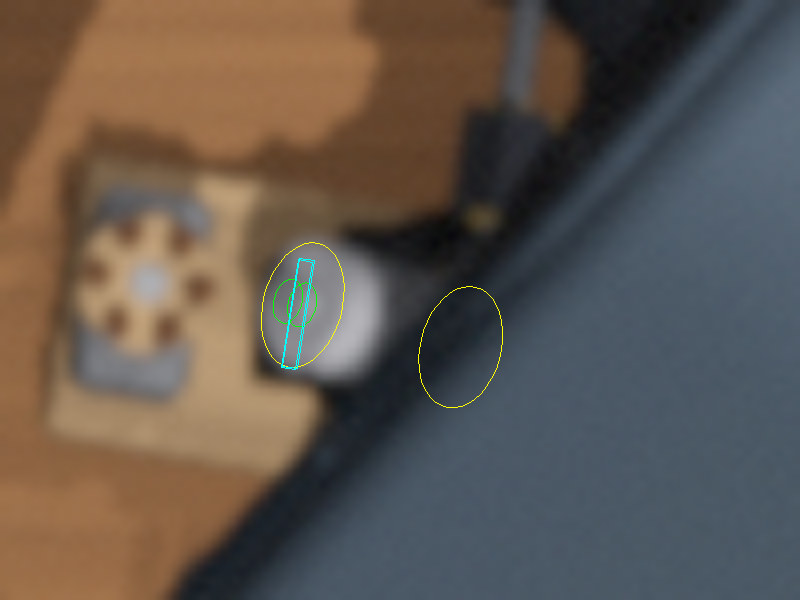

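```bash
python3 - <<'E'
from h import *
go(33,XS+.011,.027);go(33,XS+.006,.027)
E
```

```text
(33, -0.006500000000000002, 0.027) d [ 0.0057 -0.05   -0.0697] w [-0.0027 -0.0001 -0.001 ]
(33, -0.011500000000000002, 0.027) d [ 0.0058  0.0023 -0.1039] w [-0.0027 -0.0001 -0.001 ]
```

```bash

python3 -m jog '0.006 -0.05 -0.07 0 0 0 -1;0.006 -0.02 -0.09 0 0 0 -1;0.006 0.002 -0.104 0 0 0 -1;0.006 0.002 -0.104 0 0 0 -1;0.006 0.002 -0.104 0 0 0 -1'
python3 ov.py c;python3 - <<'E'
from h import *
here();go(33,XS+.006,.021)
E
```

```text
clock: 10.53
eef_pos: [0.5188, -0.1328, 0.0686]
eef_rot: [-2.555, 0.24, -0.071]
contact_force: [0.8, 0.0, -0.8]
finger_gap: 0.379
t 10.53 th 33.06 yaw 79.28 roll 0.00 | xf -11.67 yf -0.07 zf 27.02 mm | Fx 0.2 Fy -0.8 Fz -0.8 | M [-0.42 -0.01 -0.04] gap 0.379
t 10.63 th 33.07 yaw 79.28 roll -0.01 | xf -11.41 yf 0.05 zf 27.01 mm | Fx -0.3 Fy -0.0 Fz -2.0 | M [-0.48 -0.03 -0.03] gap 0.382
(33, -0.011500000000000002, 0.021) d [0.0006 0.0419 0.0629] w [-0.0016  0.0001 -0.0003]
```

View pics/s_c.png

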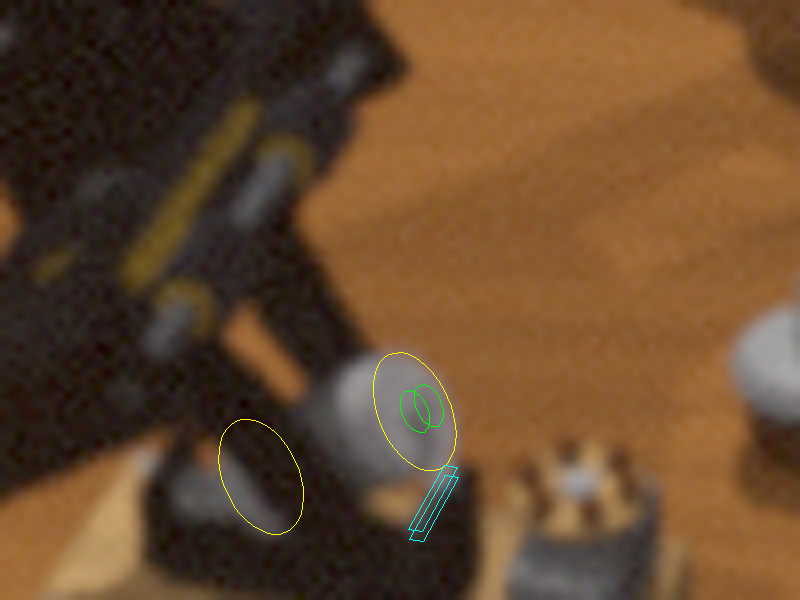

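```bash

python3 -m jog '0 0.014 0.02 0 0 0 -1;0 0.028 0.04 0 0 0 -1;0 0.042 0.063 0 0 0 -1;0 0.042 0.063 0 0 0 -1;0 0.042 0.063 0 0 0 -1'
python3 - <<'E'
from h import *
here();go(33,XS+.003,.021);go(33,XS,.021)
E
```

```text
clock: 11.05
eef_pos: [0.5187, -0.1324, 0.0624]
eef_rot: [-2.554, 0.239, -0.07]
contact_force: [-0.2, 0.4, -0.8]
finger_gap: 0.377
t 11.05 th 33.09 yaw 79.28 roll -0.03 | xf -11.33 yf 0.13 zf 20.83 mm | Fx 0.4 Fy 0.2 Fz -0.8 | M [-0.47 -0.06  0.03] gap 0.377
(33, -0.014500000000000002, 0.021) d [ 0.0015  0.0321 -0.0229] w [-0.002   0.0005 -0.0004]
(33, -0.0175, 0.021) d [ 0.0015  0.0635 -0.0433] w [-0.002   0.0005 -0.0004]
```

```bash

python3 -m jog '0 0.02 -0.014 0 0 0 -1;0 0.04 -0.028 0 0 0 -1;0.001 0.0635 -0.043 -0.002 0 0 -1;0.001 0.0635 -0.043 -0.002 0 0 -1;0.001 0.0635 -0.043 -0.002 0 0 -1'
python3 - <<'E'
from h import *
here();go(33,XS-.002,.021);go(33,XS-.005,.021)
E
```

```text
clock: 11.47
eef_pos: [0.5179, -0.139, 0.0628]
eef_rot: [-2.557, 0.24, -0.072]
contact_force: [-0.3, 0.3, -0.1]
finger_gap: 0.376
t 11.47 th 32.97 yaw 79.29 roll 0.02 | xf -17.91 yf -0.28 zf 21.33 mm | Fx 0.3 Fy 0.4 Fz -0.1 | M [-0.5   0.05  0.01] gap 0.376
(33, -0.019500000000000003, 0.021) d [-0.0036  0.0189 -0.0075] w [ 0.0006 -0.0007 -0.0002]
(33, -0.022500000000000003, 0.021) d [-0.0036  0.0504 -0.0279] w [ 0.0006 -0.0007 -0.0002]
```

```bash

python3 -m jog '0 0.01 -0.004 0 0 0 -1;-0.003 0.019 -0.0075 0 0 0 -1;-0.003 0.019 -0.0075 0 0 0 -1;-0.003 0.019 -0.0075 0 0 0 -1'
python3 - <<'E'
from h import *
here();go(33,XS-.0035,.021);go(33,XS-.005,.021)
E
```

```text
clock: 11.8
eef_pos: [0.5172, -0.1402, 0.0624]
eef_rot: [-2.556, 0.24, -0.071]
contact_force: [-0.8, 0.2, -1.0]
finger_gap: 0.379
t 11.80 th 32.99 yaw 79.29 roll -0.00 | xf -19.22 yf 0.14 zf 20.90 mm | Fx 0.0 Fy 0.8 Fz -1.0 | M [-0.45 -0.01 -0.  ] gap 0.379
(33, -0.021, 0.021) d [ 0.0017  0.0179 -0.0132] w [ 0.0003 -0.0001 -0.0002]
(33, -0.022500000000000003, 0.021) d [ 0.0017  0.0337 -0.0234] w [ 0.0003 -0.0001 -0.0002]
```

```bash

python3 -m jog '0 0.009 -0.006 0 0 0 -1;0.001 0.018 -0.013 0 0 0 -1;0.001 0.018 -0.013 0 0 0 -1;0.001 0.018 -0.013 0 0 0 -1'
python3 - <<'E'
from h import *
here();go(33,XS-.005,.021);go(33,XS-.006,.021)
E
```

```text
clock: 12.13
eef_pos: [0.5169, -0.1415, 0.0627]
eef_rot: [-2.555, 0.239, -0.07]
contact_force: [-0.5, 1.8, -0.3]
finger_gap: 0.377
t 12.13 th 33.05 yaw 79.28 roll -0.03 | xf -20.53 yf 0.24 zf 21.13 mm | Fx 1.7 Fy 0.9 Fz -0.3 | M [-0.13 -0.04  0.03] gap 0.377
(33, -0.022500000000000003, 0.021) d [ 0.0029  0.0215 -0.0118] w [-0.001   0.0005 -0.0004]
(33, -0.0235, 0.021) d [ 0.0029  0.032  -0.0186] w [-0.001   0.0005 -0.0004]
```

```bash

python3 -m jog '0 0.01 -0.006 0 0 0 -1;0.002 0.0215 -0.012 0 0 0 -1;0.002 0.0215 -0.012 0 0 0 -1;0.002 0.0215 -0.012 0 0 0 -1'
python3 - <<'E'
from h import *
here();go(33,XS-.0065,.021);go(33,XS-.0075,.021)
E
```

```text
clock: 12.47
eef_pos: [0.5166, -0.143, 0.0626]
eef_rot: [-2.554, 0.239, -0.07]
contact_force: [1.5, 4.8, 0.6]
finger_gap: 0.378
t 12.47 th 33.09 yaw 79.27 roll -0.05 | xf -22.10 yf 0.27 zf 21.07 mm | Fx 5.0 Fy -0.6 Fz 0.6 | M [ 0.36 -0.18 -0.05] gap 0.378
(33, -0.024, 0.021) d [ 0.0033  0.0204 -0.0117] w [-0.002   0.0011 -0.0005]
(33, -0.025, 0.021) d [ 0.0033  0.0309 -0.0185] w [-0.002   0.0011 -0.0005]
```

```bash
sed -i 's/XS=-.0175/XS=-.0191/' h.py
cat >> h.py <<'E'
def dl(th,xf,zf):
    t=np.radians(th); return XS*1e3-((xf*1e3-(6+(17-zf*1e3)*np.sin(t))/np.cos(t))+6)
def xfor(th,zf,d):
    t=np.radians(th); return (XS*1e3-d-6+(6+(17-zf*1e3)*np.sin(t))/np.cos(t))/1e3
def gd(th,zf,d,yo=0):
    x=xfor(th,zf,d); tt=np.radians(th)
    m=max(62*np.cos(tt)+6*np.sin(tt),57*np.cos(tt)+17*np.sin(tt)); 
    print('lip gap %.1f'%(XS*1e3+55-(x*1e3+m)),end=' '); go(th,x,zf,yo)
E
python3 - <<'E'
from h import *
gd(33,.021,4);gd(33,.021,6);gd(33,.021,8)
E
```

```text
lip gap 3.4 (33, np.float64(-0.024543450615774353), 0.021, 0) d [ 0.0033  0.0261 -0.0154] w [-0.002   0.0011 -0.0005]
lip gap 5.4 (33, np.float64(-0.026543450615774355), 0.021, 0) d [ 0.0033  0.0471 -0.0291] w [-0.002   0.0011 -0.0005]
lip gap 7.4 (33, np.float64(-0.028543450615774353), 0.021, 0) d [ 0.0033  0.068  -0.0427] w [-0.002   0.0011 -0.0005]
```

```bash

python3 -m jog '0.001 0.013 -0.008 0 0 0 -1;0.003 0.026 -0.015 0 0 0 -1;0.003 0.047 -0.029 0 0 0 -1;0.003 0.047 -0.029 0 0 0 -1;0.003 0.047 -0.029 0 0 0 -1'
python3 - <<'E'
from h import *
here();gd(33,.021,7);gd(32,.021,8);gd(28,.020,8)
E
```

```text
clock: 12.88
eef_pos: [0.5159, -0.1462, 0.0629]
eef_rot: [-2.551, 0.24, -0.069]
contact_force: [2.4, 6.4, 1.7]
finger_gap: 0.381
t 12.88 th 33.26 yaw 79.23 roll -0.11 | xf -25.29 yf 0.39 zf 21.25 mm | Fx 6.7 Fy -1.1 Fz 1.7 | M [ 0.96 -0.34 -0.05] gap 0.381
lip gap 6.4 (33, np.float64(-0.027543450615774356), 0.021, 0) d [ 0.0045  0.0252 -0.0113] w [-0.0057  0.002  -0.0014]
lip gap 7.1 (32, np.float64(-0.028524406987464727), 0.021, 0) d [ 0.0045  0.0356 -0.0118] w [-0.028   0.002  -0.0014]
lip gap 5.5 (28, np.float64(-0.027899707990850196), 0.02, 0) d [0.0046 0.0373 0.0278] w [-0.1168  0.0021 -0.0013]
```

```bash

python3 -m jog '0 0 0 0 0 0 -1' 60
python3 ov.py d; python3 -c "
from h import *
here()"
```

```text
clock: 12.97
eef_pos: [0.5159, -0.1461, 0.0629]
eef_rot: [-2.551, 0.24, -0.069]
contact_force: [2.2, 6.9, 1.6]
finger_gap: 0.372
t 12.97 th 33.25 yaw 79.23 roll -0.11 | xf -25.23 yf 0.40 zf 21.24 mm | Fx 7.2 Fy -0.9 Fz 1.6 | M [ 0.94 -0.4  -0.07] gap 0.372
t 13.07 th 33.25 yaw 79.23 roll -0.11 | xf -25.23 yf 0.41 zf 21.24 mm | Fx 7.8 Fy -1.2 Fz 2.6 | M [ 0.94 -0.37 -0.06] gap 0.373
```

View pics/s_d.png

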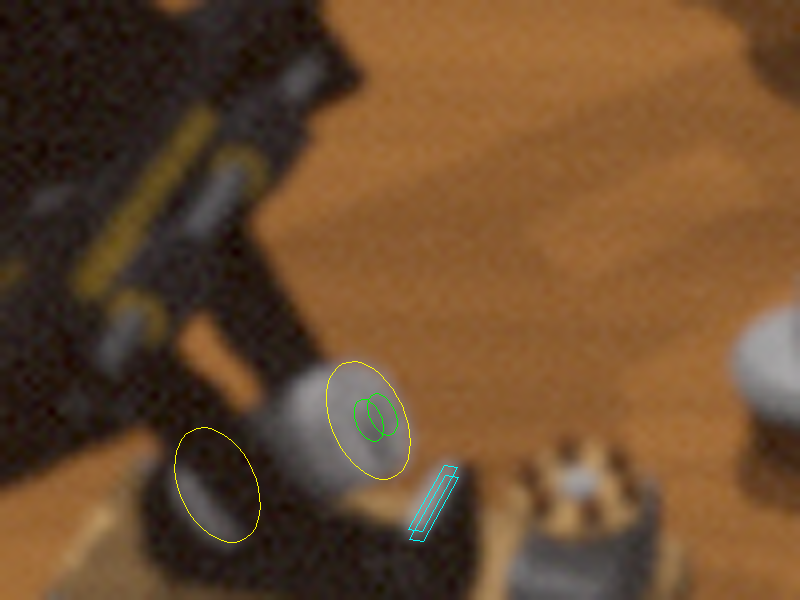

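View pics/t_d.png

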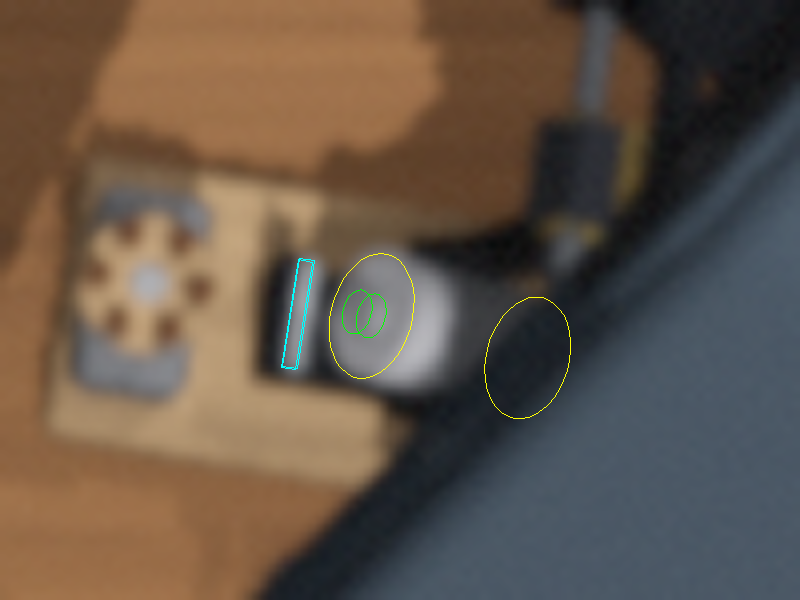

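```bash

python3 -m jog '0.002 0.013 -0.006 0 0 0 -1;0.004 0.025 -0.012 -0.005 0.002 0 -1;0.004 0.027 -0.013 -0.005 0.002 0 -1;0.004 0.027 -0.013 -0.005 0.002 0 -1'
python3 - <<'E'
from h import *
here();gd(33,.021,8);gd(29,.021,8);gd(25,.020,8.2)
E
```

```text
clock: 13.4
eef_pos: [0.5156, -0.1476, 0.0628]
eef_rot: [-2.554, 0.24, -0.07]
contact_force: [2.7, 9.0, 1.3]
finger_gap: 0.375
t 13.40 th 33.13 yaw 79.22 roll -0.08 | xf -26.83 yf 0.39 zf 21.21 mm | Fx 9.3 Fy -1.0 Fz 1.3 | M [ 1.24 -0.47 -0.02] gap 0.375
lip gap 7.4 (33, np.float64(-0.028543450615774353), 0.021, 0) d [ 0.0045  0.0194 -0.0087] w [-0.0029  0.001  -0.0016]
lip gap 6.3 (29, np.float64(-0.028457111798571147), 0.021, 0) d [0.0045 0.0194 0.0168] w [-0.0918  0.0011 -0.0015]
lip gap 5.1 (25, np.float64(-0.028078655460690043), 0.02, 0) d [0.0046 0.0249 0.0545] w [-0.1807  0.0011 -0.0015]
```

```bash

python3 -m jog '0.002 0.007 0.004 -0.02 0 0 -1;0.004 0.014 0.008 -0.045 0 0 -1;0.0045 0.021 0.017 -0.07 0.001 -0.001 -1;0.0045 0.021 0.017 -0.092 0.001 -0.001 -1;0.0045 0.021 0.017 -0.092 0.001 -0.001 -1'
python3 - <<'E'
from h import *
here();gd(26,.0205,8.5);gd(22,.020,8.5)
E
```

```text
clock: 13.82
eef_pos: [0.5156, -0.1472, 0.0611]
eef_rot: [-2.625, 0.246, -0.062]
contact_force: [3.2, 9.7, 3.7]
finger_gap: 0.375
t 13.82 th 29.02 yaw 79.29 roll -0.05 | xf -27.48 yf 0.40 zf 21.32 mm | Fx 10.2 Fy -1.3 Fz 3.7 | M [ 1.56 -0.41 -0.01] gap 0.375
lip gap 5.8 (26, np.float64(-0.028631452417129374), 0.0205, 0) d [0.005  0.0181 0.0207] w [-0.0671  0.0012 -0.0001]
lip gap 4.5 (22, np.float64(-0.028340870221439964), 0.02, 0) d [0.0051 0.0201 0.0527] w [-0.1559  0.0012 -0.0001]
```

```bash

python3 -m jog '0.002 0.006 0.006 -0.03 0 0 -1;0.004 0.012 0.015 -0.06 0 0 -1;0.005 0.018 0.03 -0.1 0.001 0 -1;0.005 0.021 0.053 -0.156 0.001 0 -1;0.005 0.021 0.053 -0.156 0.001 0 -1'
python3 - <<'E'
from h import *
here();gd(20,.0195,8.5);gd(15,.0185,8.5)
E
```

```text
clock: 14.23
eef_pos: [0.516, -0.1458, 0.0569]
eef_rot: [-2.747, 0.257, -0.049]
contact_force: [2.3, 11.4, 5.5]
finger_gap: 0.375
t 14.23 th 21.98 yaw 79.30 roll -0.03 | xf -27.50 yf 0.31 zf 20.19 mm | Fx 11.6 Fy -0.1 Fz 5.5 | M [ 1.81 -0.38  0.04] gap 0.375
lip gap 3.7 (20, np.float64(-0.02812485895081003), 0.0195, 0) d [0.0039 0.0106 0.0174] w [-0.044   0.0008 -0.    ]
lip gap 2.2 (15, np.float64(-0.02779026670618618), 0.0185, 0) d [0.0039 0.0139 0.0615] w [-0.1551  0.0008  0.    ]
```

```bash

python3 -m jog '0.002 0.006 0.005 -0.02 0 0 -1;0.004 0.014 0.015 -0.044 0 0 -1;0.004 0.016 0.017 -0.044 0 0 -1;0.004 0.016 0.017 -0.044 0 0 -1'
python3 - <<'E'
from h import *
here();gd(15,.0185,8.5);gd(10,.018,8.5)
E
```

```text
clock: 14.57
eef_pos: [0.516, -0.1467, 0.055]
eef_rot: [-2.779, 0.262, -0.044]
contact_force: [1.9, 13.2, 7.8]
finger_gap: 0.381
t 14.57 th 20.14 yaw 79.23 roll -0.09 | xf -28.72 yf 0.19 zf 19.22 mm | Fx 13.3 Fy 0.6 Fz 7.8 | M [ 2.15 -0.44 -0.01] gap 0.381
lip gap 2.2 (15, np.float64(-0.02779026670618618), 0.0185, 0) d [ 0.002  -0.0064  0.0444] w [-0.1141  0.0016 -0.0015]
lip gap 1.5 (10, np.float64(-0.027683767309393988), 0.018, 0) d [ 0.0021 -0.0013  0.0815] w [-0.2253  0.0017 -0.0014]
```

```bash

python3 -m jog '0 0 0.01 -0.03 0 0 -1;0.001 -0.001 0.025 -0.07 0 0 -1;0.002 -0.004 0.044 -0.114 0.001 -0.001 -1;0.002 -0.004 0.044 -0.114 0.001 -0.001 -1'
python3 - <<'E'
from h import *
here();gd(10,.018,8.7);gd(5,.0175,8.7)
E
```

```text
clock: 14.9
eef_pos: [0.5164, -0.1451, 0.0513]
eef_rot: [-2.871, 0.269, -0.035]
contact_force: [1.7, 12.6, 3.4]
finger_gap: 0.379
t 14.90 th 14.85 yaw 79.30 roll -0.02 | xf -27.83 yf 0.07 zf 17.97 mm | Fx 12.7 Fy 0.7 Fz 3.4 | M [ 1.98 -0.43  0.01] gap 0.379
lip gap 1.7 (10, np.float64(-0.027883767309393993), 0.018, 0) d [0.0009 0.0019 0.0296] w [-0.1079  0.0004  0.0001]
lip gap 1.4 (5, np.float64(-0.027820825306502876), 0.0175, 0) d [0.001  0.0067 0.0666] w [-0.219   0.0004  0.0001]
```

```bash

python3 -m jog '0 0.001 0.008 -0.03 0 0 -1;0.001 0.002 0.018 -0.07 0 0 -1;0.001 0.005 0.03 -0.108 0 0 -1;0.001 0.005 0.03 -0.108 0 0 -1'
python3 - <<'E'
from h import *
here();gd(6,.0176,8.7);gd(3,.0174,8.7)
E
python3 ov.py e
```

```text
clock: 15.23
eef_pos: [0.5164, -0.1451, 0.0485]
eef_rot: [-2.955, 0.277, -0.023]
contact_force: [1.1, 13.8, 4.8]
finger_gap: 0.374
t 15.23 th 9.96 yaw 79.27 roll -0.03 | xf -28.39 yf 0.02 zf 17.58 mm | Fx 13.7 Fy 1.4 Fz 4.8 | M [ 2.11 -0.35  0.03] gap 0.374
lip gap 1.4 (6, np.float64(-0.027830012863778304), 0.0176, 0) d [ 0.0001 -0.0061  0.0255] w [-0.088   0.0005 -0.0005]
lip gap 1.5 (3, np.float64(-0.027812729035725688), 0.0174, 0) d [ 0.0001 -0.0041  0.0466] w [-0.1547  0.0005 -0.0005]
t 15.23 th 9.96 yaw 79.27 roll -0.03 | xf -28.39 yf 0.02 zf 17.58 mm | Fx 13.7 Fy 1.4 Fz 4.8 | M [ 2.11 -0.35  0.03] gap 0.374
```

View pics/s_e.png

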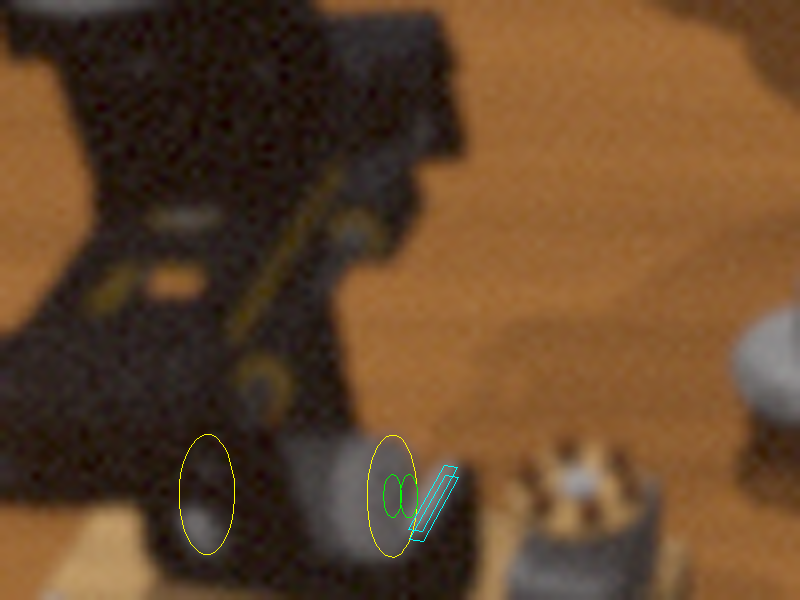

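View pics/t_e.png

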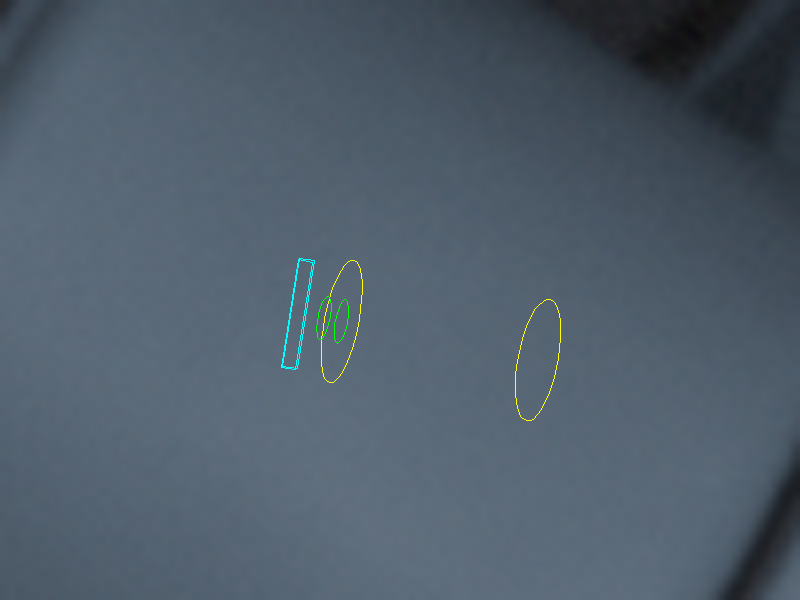

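```bash

python3 -m jog '0 -0.001 0.007 -0.03 0 0 -1;0 -0.002 0.015 -0.06 0 0 -1;0 -0.003 0.025 -0.088 0 0 -1;0 -0.003 0.025 -0.088 0 0 -1'
python3 - <<'E'
from h import *
here();gd(3,.0175,8.6);gd(0,.0174,8.6)
E
```

```text
clock: 15.67
eef_pos: [0.5165, -0.145, 0.0462]
eef_rot: [-3.025, 0.285, -0.015]
contact_force: [2.3, 13.4, 2.0]
finger_gap: 0.377
t 15.67 th 5.96 yaw 79.24 roll -0.01 | xf -28.52 yf -0.02 zf 17.26 mm | Fx 13.6 Fy 0.3 Fz 2.0 | M [ 2.12 -0.39 -0.09] gap 0.377
lip gap 1.4 (3, np.float64(-0.02771796981365399), 0.0175, 0) d [-0.0006 -0.0098  0.0165] w [-0.0659  0.0001 -0.0012]
lip gap 1.6 (0, np.float64(-0.027699999999999995), 0.0174, 0) d [-0.0006 -0.0085  0.0363] w [-0.1325  0.0002 -0.0012]
```

```bash

python3 -m jog '0 -0.003 0.006 -0.025 0 0 -1;0 -0.005 0.012 -0.05 0 0 -1;0 -0.007 0.019 -0.075 0 0 -1;0 -0.007 0.019 -0.075 0 0 -1'
python3 - <<'E'
from h import *
here();gd(1,.0174,8.6);gd(0,.0172,8.6)
E
```

```text
clock: 16.0
eef_pos: [0.5166, -0.1446, 0.0444]
eef_rot: [-3.084, 0.291, -0.007]
contact_force: [2.0, 13.1, 3.1]
finger_gap: 0.376
t 16.00 th 2.55 yaw 79.23 roll 0.01 | xf -28.29 yf -0.08 zf 17.17 mm | Fx 13.3 Fy 0.5 Fz 3.1 | M [ 2.11 -0.35 -0.05] gap 0.376
lip gap 1.5 (1, np.float64(-0.02770606805770784), 0.0174, 0) d [-0.0014 -0.0073  0.0071] w [-0.0344 -0.0002 -0.0016]
lip gap 1.6 (0, np.float64(-0.027699999999999995), 0.0172, 0) d [-0.0014 -0.0071  0.0158] w [-0.0566 -0.0002 -0.0016]
```

```bash

python3 -m jog '0 -0.002 0.005 -0.02 0 0 -1;-0.001 -0.004 0.01 -0.04 0 -0.001 -1;-0.001 -0.005 0.016 -0.057 0 -0.001 -1;-0.001 -0.005 0.016 -0.057 0 -0.001 -1'
python3 - <<'E'
from h import *
here();gd(0,.017,8.6);gd(0,.017,6.5);gd(0,.017,3.5)
E
python3 ov.py f
```

```text
clock: 16.33
eef_pos: [0.5166, -0.1446, 0.0432]
eef_rot: [3.127, -0.294, 0.001]
contact_force: [1.1, 13.1, 2.6]
finger_gap: 0.375
t 16.33 th -0.05 yaw 79.27 roll 0.03 | xf -28.31 yf -0.10 zf 17.20 mm | Fx 13.1 Fy 1.3 Fz 2.6 | M [ 2.05 -0.23 -0.01] gap 0.375
lip gap 1.6 (0, np.float64(-0.027699999999999995), 0.017, 0) d [-0.0014 -0.0076  0.0022] w [ 0.001  -0.0006 -0.0007]
lip gap -0.5 (0, np.float64(-0.025599999999999998), 0.017, 0) d [-0.0014 -0.0339  0.0022] w [ 0.001  -0.0006 -0.0007]
lip gap -3.5 (0, np.float64(-0.0226), 0.017, 0) d [-0.0015 -0.0714  0.0022] w [ 0.001  -0.0006 -0.0007]
t 16.33 th -0.05 yaw 79.27 roll 0.03 | xf -28.31 yf -0.10 zf 17.20 mm | Fx 13.1 Fy 1.3 Fz 2.6 | M [ 2.05 -0.23 -0.01] gap 0.375
```

View pics/s_f.png

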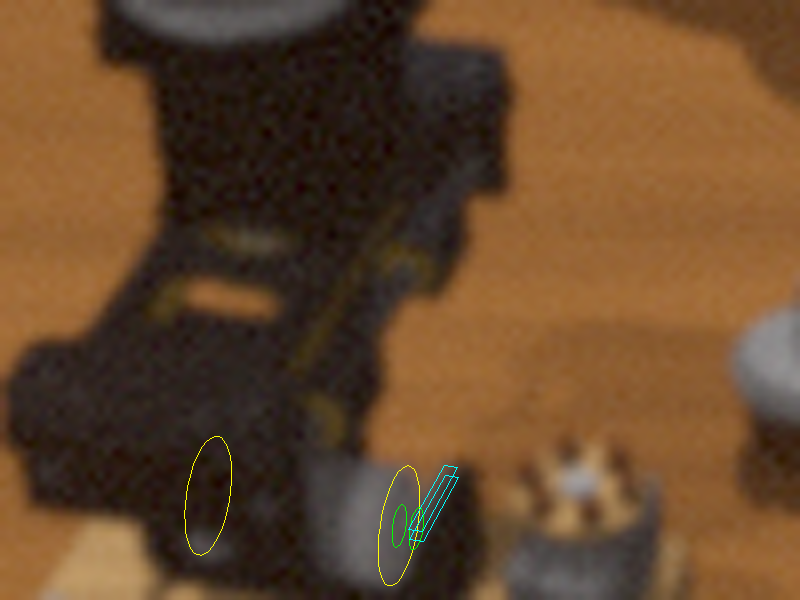

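```bash

python3 -m jog '0 -0.002 0.003 0 0 0 -1;0 -0.004 0.006 0 0 0 -1;0 -0.004 0.006 0 0 0 -1'
python3 - <<'E'
from h import *
here()
E
```

```text
clock: 16.68
eef_pos: [0.5166, -0.1447, 0.0429]
eef_rot: [3.127, -0.295, 0.001]
contact_force: [0.5, 13.3, 4.0]
finger_gap: 0.378
t 16.68 th -0.02 yaw 79.23 roll 0.03 | xf -28.37 yf -0.08 zf 16.91 mm | Fx 13.1 Fy 2.0 Fz 4.0 | M [ 2.18 -0.29  0.08] gap 0.378
```

```bash

python3 -m jog '0 -0.01 0 0 0 0 -1;0 -0.02 0 0 0 0 -1;0 -0.03 0 0 0 0 -1;0 -0.03 0 0 0 0 -1;0 -0.03 0 0 0 0 -1'
python3 - <<'E'
from h import *
here()
E
```

```text
clock: 17.1
eef_pos: [0.5169, -0.1432, 0.0429]
eef_rot: [3.126, -0.294, 0.0]
contact_force: [0.6, 8.9, 2.9]
finger_gap: 0.378
t 17.10 th -0.09 yaw 79.26 roll 0.03 | xf -26.85 yf -0.08 zf 16.92 mm | Fx 8.9 Fy 1.0 Fz 2.9 | M [1.62 0.04 0.05] gap 0.378
```

```bash

python3 -m jog '0 -0.01 0 0 0 0 -1;0 -0.02 0 0 0 0 -1;0 -0.03 0 0 0 0 -1;0 -0.03 0 0 0 0 -1;0 -0.03 0 0 0 0 -1'
python3 - <<'E'
from h import *
here()
E
```

```text
clock: 17.52
eef_pos: [0.5172, -0.1414, 0.0429]
eef_rot: [3.126, -0.293, 0.0]
contact_force: [-1.1, 8.5, 3.4]
finger_gap: 0.376
t 17.52 th -0.13 yaw 79.28 roll 0.03 | xf -25.03 yf -0.09 zf 16.93 mm | Fx 8.2 Fy 2.7 Fz 3.4 | M [1.36 0.12 0.03] gap 0.376
```

```bash

python3 -m jog '0 -0.01 0 0 0 0 -1;0 -0.02 0 0 0 0 -1;0 -0.025 0 0 0 0 -1;0 -0.025 0 0 0 0 -1;0 -0.025 0 0 0 0 -1'
python3 - <<'E'
from h import *
here()
E
python3 ov.py g
```

```text
clock: 17.93
eef_pos: [0.5176, -0.14, 0.0429]
eef_rot: [3.125, -0.293, 0.0]
contact_force: [-2.0, 6.3, 3.9]
finger_gap: 0.373
t 17.93 th -0.18 yaw 79.30 roll 0.03 | xf -23.60 yf -0.15 zf 16.99 mm | Fx 5.8 Fy 3.1 Fz 3.9 | M [ 0.97  0.31 -0.01] gap 0.373
t 17.93 th -0.18 yaw 79.30 roll 0.03 | xf -23.60 yf -0.15 zf 16.99 mm | Fx 5.8 Fy 3.1 Fz 3.9 | M [ 0.97  0.31 -0.01] gap 0.373
```

View pics/s_g.png

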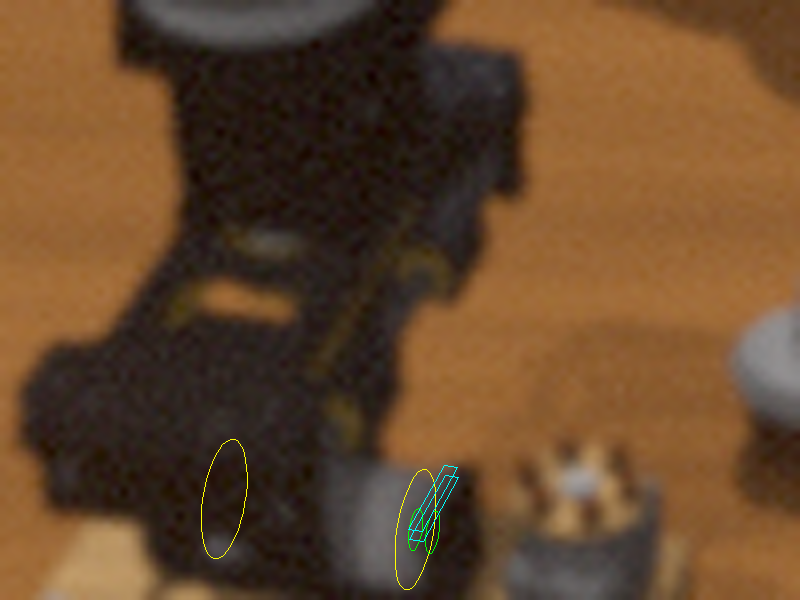

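```bash

python3 -m jog '-0.002 -0.005 0 0 0 0 -1;-0.004 -0.012 0 0 0 0 -1;-0.004 -0.012 0 0 0 0 -1;-0.004 -0.012 0 0 0 0 -1'
python3 - <<'E'
from h import *
here()
E
```

```text
clock: 18.37
eef_pos: [0.5176, -0.1393, 0.0429]
eef_rot: [3.124, -0.292, 0.001]
contact_force: [-2.1, 5.3, 3.0]
finger_gap: 0.378
t 18.37 th -0.20 yaw 79.30 roll 0.06 | xf -22.88 yf -0.10 zf 16.99 mm | Fx 4.8 Fy 3.1 Fz 3.0 | M [ 0.91  0.25 -0.03] gap 0.378
```

```bash

python3 -m jog '-0.002 -0.005 0 0 0 0 -1;-0.004 -0.01 0 0 0 0 -1;-0.004 -0.01 0 0 0 0 -1;-0.004 -0.01 0 0 0 0 -1'
python3 - <<'E'
from h import *
here()
E
```

```text
clock: 18.7
eef_pos: [0.5178, -0.1388, 0.0429]
eef_rot: [3.124, -0.292, 0.002]
contact_force: [-1.9, 5.6, 3.3]
finger_gap: 0.375
t 18.70 th -0.22 yaw 79.31 roll 0.10 | xf -22.36 yf -0.15 zf 17.02 mm | Fx 5.2 Fy 3.0 Fz 3.3 | M [0.8  0.33 0.02] gap 0.375
```

```bash

python3 -m jog '0 -0.005 0 0 0 0 -1;0 -0.009 0 0 0 0 -1;0 -0.009 0 0 0 0 -1;0 -0.009 0 0 0 0 -1'
python3 - <<'E'
from h import *
here()
E
python3 ov.py h
```

```text
clock: 19.03
eef_pos: [0.5179, -0.1385, 0.0429]
eef_rot: [3.124, -0.292, 0.002]
contact_force: [-4.0, 3.6, 5.2]
finger_gap: 0.381
t 19.03 th -0.25 yaw 79.32 roll 0.10 | xf -22.02 yf -0.17 zf 17.00 mm | Fx 2.8 Fy 4.6 Fz 5.2 | M [ 0.6   0.56 -0.07] gap 0.381
t 19.03 th -0.25 yaw 79.32 roll 0.10 | xf -22.02 yf -0.17 zf 17.00 mm | Fx 2.8 Fy 4.6 Fz 5.2 | M [ 0.6   0.56 -0.07] gap 0.381
```

View pics/s_h.png

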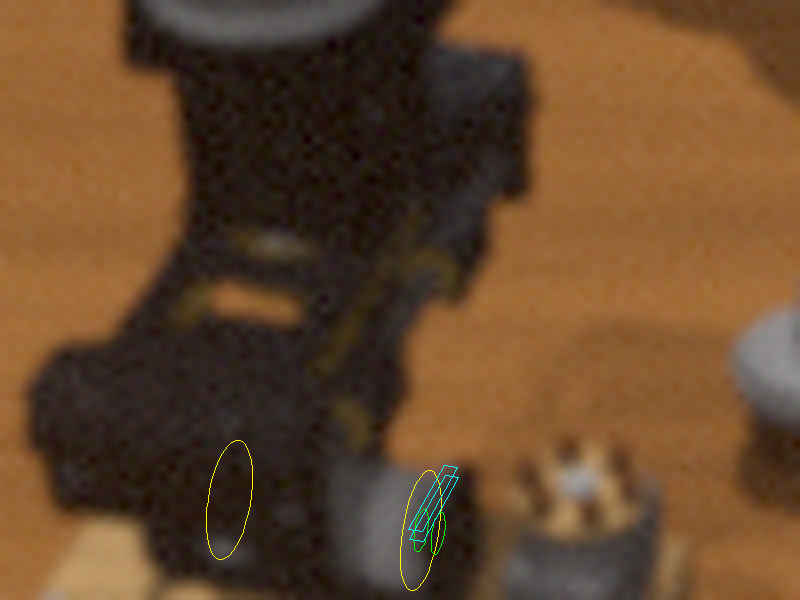

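```bash

python3 -m jog '-0.004 0 -0.002 0 0 0 -1;-0.008 0 -0.004 0 0 0 -1;-0.008 0 -0.004 0 0 0 -1' 30
python3 -c "
from h import *
here()"
python3 -m jog '0 0 0 0 0 0 -1;0 0 0 0 0 0 -1;0 0 0 0 0 0 -1' 10
python3 -c "
from h import *
here()"
python3 -m jog '0 0 0 0 0 0 -1;0 0 0 0 0 0 -1' 4
python3 -c "
from h import *
here()"
```

```text
clock: 19.38
eef_pos: [0.5179, -0.1383, 0.043]
eef_rot: [3.123, -0.292, 0.004]
contact_force: [-1.7, 4.9, 0.8]
finger_gap: 0.382
t 19.38 th -0.24 yaw 79.30 roll 0.17 | xf -21.88 yf -0.14 zf 17.09 mm | Fx 4.5 Fy 2.6 Fz 0.8 | M [ 0.74  0.36 -0.02] gap 0.382
clock: 19.63
eef_pos: [0.5178, -0.1383, 0.0429]
eef_rot: [3.123, -0.292, 0.004]
contact_force: [-3.1, 4.7, 1.2]
finger_gap: 0.385
t 19.63 th -0.24 yaw 79.31 roll 0.16 | xf -21.89 yf -0.13 zf 17.07 mm | Fx 4.1 Fy 3.9 Fz 1.2 | M [ 0.69  0.37 -0.02] gap 0.385
clock: 19.8
eef_pos: [0.5179, -0.1383, 0.0429]
eef_rot: [3.123, -0.292, 0.004]
contact_force: [-2.6, 4.1, 1.7]
finger_gap: 0.386
t 19.80 th -0.24 yaw 79.31 roll 0.16 | xf -21.88 yf -0.14 zf 17.06 mm | Fx 3.6 Fy 3.3 Fz 1.7 | M [ 0.74  0.38 -0.06] gap 0.386
```

```bash

python3 -m jog '0 0 0 0 0 0 -0.2;0 0 0 0 0 0 -0.15;0 0 0 0 0 0 -0.1;0 0 0 0 0 0 0'
python3 -c "
from h import *
here()"
python3 -m jog '0 0 0 0 0 0 0.4;0 0 0 0 0 0 0.4;0 0 0 0 0 0 0.4;0 0 0 0 0 0 0.4'
python3 -c "
from h import *
here()"
```

```text
clock: 20.13
eef_pos: [0.5201, -0.14, 0.0434]
eef_rot: [3.121, -0.292, 0.012]
contact_force: [-0.5, 0.5, 0.9]
finger_gap: 0.467
t 20.13 th -0.37 yaw 79.32 roll 0.47 | xf -23.14 yf -2.66 zf 17.59 mm | Fx 0.3 Fy 0.6 Fz 0.9 | M [-0.03 -0.11 -0.02] gap 0.467
clock: 20.47
eef_pos: [0.5189, -0.1391, 0.0433]
eef_rot: [3.122, -0.292, 0.007]
contact_force: [-0.6, 0.2, -0.3]
finger_gap: 0.673
t 20.47 th -0.30 yaw 79.31 roll 0.30 | xf -22.41 yf -1.27 zf 17.45 mm | Fx 0.0 Fy 0.6 Fz -0.3 | M [-0.01 -0.08 -0.04] gap 0.673
```

```bash

python3 -m jog '0 0 -0.1 0 0 0 0.4;0 0 -0.25 0 0 0 0.4;0 0 -0.5 0 0 0 0.4;0 0 -0.8 0 0 0 0.4;0 0 -1 0 0 0 0.4'
python3 -m jog '0 0 -0.3 0 0 0 0.4;0 0 -0.6 0 0 0 0.4;0 0 -1 0 0 0 0.4;0 0 -1 0 0 0 0.4'
python3 -m jog '-0.4 -0.4 -0.2 0 0 0 0.4;-0.8 -0.8 -0.5 0 0 0 0.4;-1 -1 -0.5 0 0 0 0.4;-1 -1 -0.5 0 0 0 0.4'
python3 -m jog '0 -0.4 0 0 0 0 0.4;0 -0.8 0 0 0 0 0.4;0 -1 0 0 0 0 0.4;0 -1 0 0 0 0 0.4'
python3 ov.py i; python3 - <<'E'
from h import *
for n,x,y in(("scene",175,165),("top",290,205)):
    cv2.imwrite(f"pics/f_{n}.png",crop(n,cv2.imread(f"pics/{n}_i.png"),x,y,100,65,8))
E
```

```text
clock: 20.88
eef_pos: [0.5187, -0.1385, 0.1253]
eef_rot: [3.122, -0.292, 0.009]
contact_force: [0.6, 0.4, 0.5]
finger_gap: 0.699
clock: 21.22
eef_pos: [0.5212, -0.1393, 0.2093]
eef_rot: [3.118, -0.291, 0.024]
contact_force: [0.7, -0.4, -0.1]
finger_gap: 0.699
clock: 21.55
eef_pos: [0.4487, -0.0393, 0.2434]
eef_rot: [3.126, -0.287, -0.001]
contact_force: [-1.2, -0.1, -0.3]
finger_gap: 0.702
clock: 21.88
eef_pos: [0.4689, 0.0369, 0.2421]
eef_rot: [3.124, -0.286, 0.007]
contact_force: [0.1, -0.8, -0.5]
finger_gap: 0.701
t 21.88 th -0.22 yaw 79.52 roll 0.26 | xf 141.19 yf 80.39 zf 216.25 mm | Fx -0.7 Fy -0.2 Fz -0.5 | M [-0.03 -0.09  0.02] gap 0.701
```

View pics/f_scene.png

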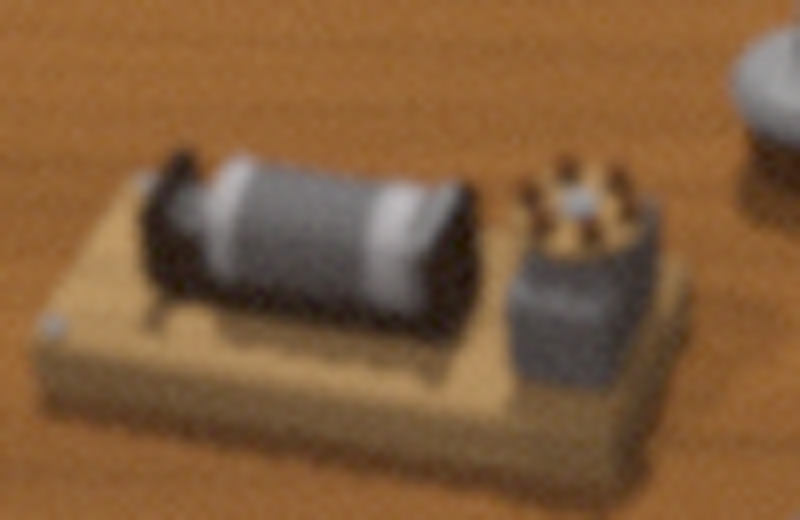

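View pics/f_top.png

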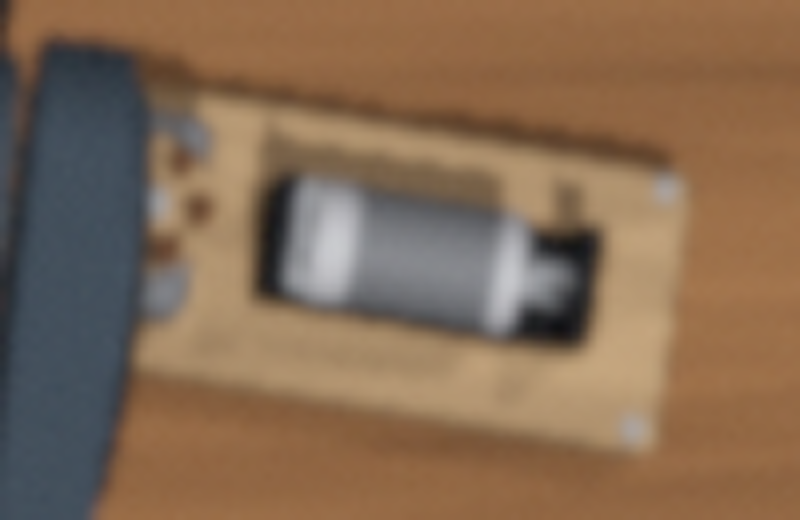

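View pics/scene_i.png

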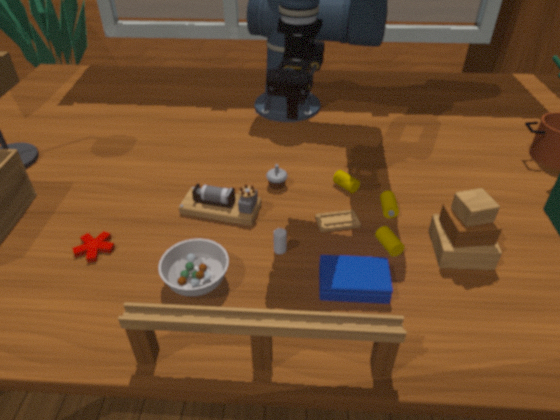

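View pics/top_i.png

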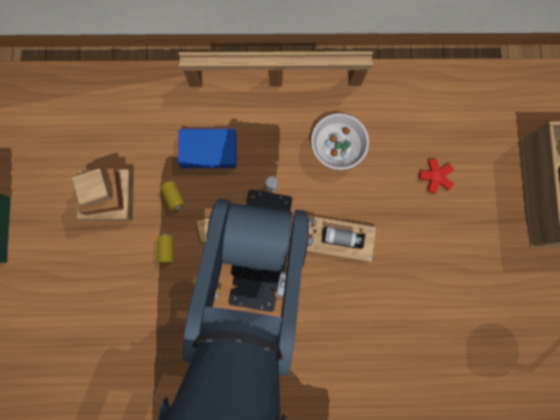

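The cell lies in the bay with its flat end on the spring (scene crop (195,210)) and its nub end under the lip (445,215). The bystanders look unmoved. I'll check it against a level model at the home pose.

```bash
python3 - <<'E'
from h import *
x0=XS-.003+.0285
p=fr(*B,[[x0,0,.026+.017]])[0];a=np.array([np.cos(B[2]),np.sin(B[2]),0])
L=[(q,(0,255,255)) for q in cyl(p,a,.017,-.0285,.0285)]
u=np.array([-a[1],a[0],0])
for s in(-1,1): L.append((np.array([p+[0,0,.017]-.0285*a,p+[0,0,.017]+.0285*a]),(0,0,255)))
L+=[(b,(255,255,0)) for b in box(*B,XS+.055,XS+.059,-.015,.015,.0515,.055)]
A=crop("scene",cv2.imread("pics/scene_i.png"),175,165,100,65,7,L);T=crop("top",cv2.imread("pics/top_i.png"),310,215,70,40,7,L)
cv2.imwrite("pics/fo_s.png",A);cv2.imwrite("pics/fo_t.png",T)
# bystander pixel change
a0=cv2.imread("pics/scene0.png").astype(int);a1=cv2.imread("pics/scene_i.png").astype(int)
for n,(x,y,w,h) in dict(star=(70,225,50,40),bowl=(155,235,80,65),small=(270,225,22,32),crayon=(315,250,80,55),nest=(425,185,80,85),top=(262,162,30,28)).items():
    print(n,np.abs(a1-a0)[y:y+h,x:x+w].mean().round(1),end='; ')
E
```

```text
star 4.2; bowl 7.4; small 19.5; crayon 12.9; nest 3.2; top 32.1;
```

View pics/fo_s.png

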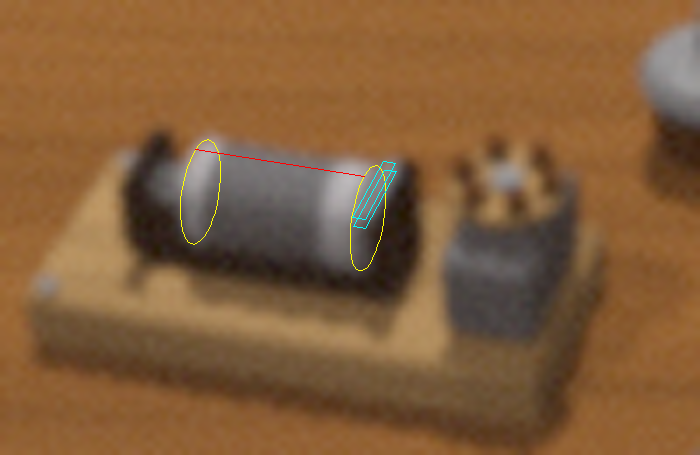

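View pics/fo_t.png

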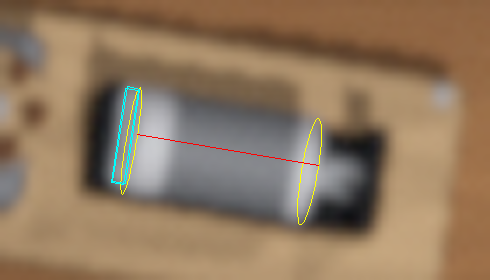

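```bash
python3 -c "
from rig import bot
print(bot.close_job(), bot.get_state()['clock'])"
```

```text
the job is handed in; nothing more can be done
the job is handed in; nothing more can be done
```

The cell is loaded in the bay, and I handed the job in at about 22 s. I gripped the grey-sleeved cell in its rest, tilted it nub-up 33° and pressed its flat end onto the spring contact until the contact was in about 6 mm. I then lowered the nub end while pressing on to about 8–9 mm (13–14 N peak, below the stop). At level I eased it forward until the nub met the wall under the lip, then let go and drew the arm clear.

**Last checks**
- In both camera views the cell lies level in the groove, with its flat end on the spring and its nub end under the lip. It matches a level model at the home pose to about 1–2 pixels, which is roughly the calibration error.
- After I let go, the force reading returned to zero.
- The bystanders look unmoved in the full pictures. My before-and-after pixel comparison did differ around the top, small cell and crayon case. I put that down to the arm's shadow having moved, but did not check it separately.

**What disagreed or went wrong**
- On the first descent the cell's underside touched the lip with about 4 N. I raised it and came in further towards the spring.
- Spring travel worked out from the arm's position and from the measured force differed by up to about 1.5 mm while pressing in. I used the force reading near the stop.
- While easing forward there was a sideways force of 3–5 N, probably from a rail. It vanished on release.

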